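Hang the ledge bracket on the slotted post

ROBOT

A 7-joint arm with a two-finger parallel gripper is mounted at the origin on the work surface. World frame = base frame: x ahead of the robot, y to its left, z up, the work surface at z = 0. Lengths are in m, angles in rad, forces in N, time in s.
With the tool pointing down it reaches from about 0.35 to 0.9 m from the base axis. Payload 7.2 kg.
Tool frame: the origin (TCP) lies on the centre line of the jaws, within the pads' length; the fingertips stand 22 mm ahead of it and the grasp point (between the pads) lies 3 mm ahead of it; z points along the fingers, y is the line along which they close (so a half turn about z gives the same grasp; the last joint's range is limited). The gripper opens to 88 mm and grips with 3 to 60 N. Pads are 20 mm wide; open, the fingers measure 115 mm over their backs; the gripper's body (75 mm by 178 mm) begins 61 mm behind the grasp point.
Start: joints at [1.219, 0.411, -0.013, 1.596, 0.006, 1.134, -0.082], TCP at [0.175, -0.6, 0.245] pointing down, gripper open.
Joint ranges: [-2.95, 2.95], [-0.29, 1.99], [-1.47, 1.44], [0.14, 2.54], [-1.03, 4.17], [0.13, 1.85], [-2.86, 2.86]. Speed limits (rad/s): [2.39, 2.39, 3.01, 3.01, 3.14, 3.14, 3.14].

INTERFACE

Orientations are given as a unit quaternion [x, y, z, w].
In Python, from plant import manip gives the robot as it stands.
- The arm moves only by the tool apply_moves, never from a script. Its argument "series" is a list that holds one entry, the list of rows, each a list of 7 numbers: the turn, a rotation vector about the tool's x, y, z in rad, then the shift along the tool's x, y, z in m, then the finger opening in m, from 0 to 0.0878. In form: [[[wx, wy, wz, tx, ty, tz, jaw], ...]]. A call has 1 to 10 rows; each row shifts and turns the commanded pose from where the row before left it, along the tool's axes as they then stand; what a row does not reach is not made up. A row lasts 1/10 s, in which the tool goes at most 50 mm and 8.59 degrees, less where a joint would pass 70% of its speed; a pose out of reach is approached as far as the arm can. A call is refused whole if a number of a shift passes 0.05 or a number of a turn 0.15, either way. A call with a gripper value outside its range is refused whole. The fingers move at their own pace and stop on an object; "force" is the grip in N (left out, the last holds). Time passes only in rows, so rows that do not move let the fingers close. It gives the time, the measured TCP pose, the force, the opening and the grip force at its end, in the units of the state.
- manip.read_state(): the state, without advancing time (a new reading comes with each control period).
- manip.capture(name): name is "scene" or "top"; returns a dict with "image" (420x560x3 uint8, red, green, blue), "z_map" (420x560 float32, m along the optical axis (not along the pixel's ray), 0 where there is no reading), "vertical_fov" (degrees; the focal length in pixels is half the picture's height over the tangent of half this angle, whatever the lens; pixels are square), "cx", "cy" (the principal point, pixels), "extrinsics" (4x4, takes a point from world to camera coordinates). Camera axes: x right, y down, z forward; pixel columns grow to the right and rows downward; lengths in m; the calibration is good to about 2 mm. A picture is of the moment at which its call begins.
- manip.close_job(): hands the job in; it is judged then, once.
The state is a dict: "t": time; "q": joint angles; "joint_velocities": joint speeds; "joint_torque": joint torques, N m; "eef_pos": TCP position; "ee_rot": TCP orientation; "contact_force": force on the tool from outside, world axes, zero at the start; "wrist_torque": the same for the moment, N m; "finger_gap": opening from 0.0 (shut) to 1.0 (fully open); "gripper_force": force on a finger pad.
Only numpy, scipy, OpenCV 4.12 (cv2) and the standard library are available. Lean on these libraries where they do the work, as an engineer would, in place of code of your own. Each camera call takes 0.05 s, during which the arm holds its last target. There are 200 camera calls.

TASK

Hang the steel ledge bracket that stands on the serving table on the slotted post: put its two hooks into the upper two slots until its back plate lies flush, then push it straight down until it is fully home and the spring latch has clicked over the lower hook, and let go. Feel for the slots gently, without forcing the hooks, and leave the jars, lids and other things where they are.

Things in the scene. Friction and masses are not known exactly. Their poses are not given: they have to be found in the camera images.
- bracket: plain steel ledge bracket, 0.26-0.44 kg, standing on the table. Origin: underside, mid-width, on the plane of the back face; x points out of the back face (the way the hooks go in), z up. Back plate 4 thick, 36 wide (y), 95 mm tall; a flat ledge 44 wide, 4 thick runs along its foot to x = -112 mm, with a low seam (to z = 16 mm) and a stop plate on top. Over 60 N between bracket and upright bends the hooks.
- stop (a point): grip point on the bracket's stop plate, a 12 mm thick (x), 36 mm wide (y) block standing across the ledge, z 4 to 60 mm, its middle 70 mm in front of the back face; this point is 42 mm above the underside. Grip it firmly from above, the fingers closing along the bracket's x (across the 12 mm): so the bracket cannot pitch in the grip. About 60 mm are free between it and the back plate.
- top_hook (a point): on the back face (x = 0, y = 0), underside of the top hook's neck, 72 mm above the bracket's underside. Each hook: a neck 5 mm wide, 10 mm tall, then a flat-ended upright rod 6 mm thick at x = 6.5 to 12.5 mm, from 15 mm below the neck's underside to 10 mm above it. The two hooks are one above the other.
- low_hook (a point): the same point of the lower hook, 17 mm above the bracket's underside, 55 mm below the top hook
- upright: slotted post fixed to the table, 195 mm tall, 58 mm wide, on an 8 mm foot plate. Origin: table height, mid-width, on the plane of the slotted front face, which looks to -x; x points into the post, z up. The face is a 4 mm steel strip with three slots on the centre line, one above the other; the bracket goes in the upper two, its x along the upright's x. The strip cannot give way.
- top_slot (a point): on the front face, 130 mm above the table: middle of the top slot's underside were the strip at its lowest setting. Slots are 9 mm wide, 30 mm tall, 55 mm apart. The strip was clamped by hand somewhere 0 to 20 mm higher, all slots alike: this is not measured and must be felt. Hooks that miss the slots stop with the back face 12.5 mm short of the strip.
- low_slot (a point): the same point of the middle slot, 75 mm above the table, for the lower hook. The hooks enter with their neck undersides 15 to 19.5 mm above the slots' true undersides; with the back face flush (within 2 mm) the bracket then goes straight down until necks sit on slot undersides. Play: 2.5 mm along x, 1.5 mm either side.
- latch (a joint): spring latch inside the post behind the middle slot: 0 at rest, grows (m) as it is pushed into the post. The lower hook pushes it back about 5.5 mm, against 3 to 5 N, as the bracket goes in flush; only when the bracket is fully down does it spring back to 0 over the hook.
- jar_a: wide amber jar with a screw cap, 80 mm across, 125 mm tall, a bystander; origin at its underside or middle
- jar_b: narrower clear jar with a white cap, 68 mm across, 120 mm tall, a bystander; origin at its underside or middle
- lid_a: loose red jar lid lying open side up, 82 mm across, 18 mm tall, a bystander; origin at its underside or middle
- lid_b: second loose red jar lid, 82 mm across, 18 mm tall, a bystander; origin at its underside or middle
- spreader: spreading knife with a black handle, 200 mm long, lying on the table, a bystander; origin at its underside or middle
- cup: blue drinking cup, 76 mm across, 100 mm tall, a bystander; origin at its underside or middle
- napkins: cardboard napkin box, 100 x 130 x 70 mm, a bystander; origin at its underside or middle
Not all that is in view belongs to the job. Leave any yellow look-alike of the bracket alone.

How it is judged:
By the outcome, as a careful person would: the job done as asked, in the order asked, and still so for the second after the job is handed in, with the robot touching nothing.
It also fails if it takes over 64 s, if anything falls off the work surface, if the arm or the gripper's body presses on something with over 40 N, if the wrist force passes 120 N, or if a joint passes its speed limit or range.

## Working session

There is one attempt and no reset: what is moved stays moved. The work goes in short steps, Python scripts to look and compute and a tool call to move; the robot and the scene stay as the last step left them, time stands still between calls to the robot, and variables do not carry over. Pictures are saved under pics/ and viewed, at most 10 in all, crops included, and the job is handed in when it is done.

Besides the shell and the picture viewer there is one more tool, called after "Emit:" as name(argument=value, ...), one argument or row to a line, values as JSON. apply_moves: Moves the arm, as the interface text tells. Its arguments: {"type":"object","properties":{"series":{"type":"array"},"force":{"type":"number"}},"required":["series"]}

```bash
mkdir -p pics; cat > h.py <<'E'
import numpy as np, cv2
from plant import manip
def cap(n):
    d=manip.capture(n); im=d["image"]; z=d["z_map"]; H,W=z.shape
    f=H/2/np.tan(np.radians(d["vertical_fov"])/2); T=np.array(d["extrinsics"])
    v,u=np.mgrid[:H,:W]
    P=np.stack([(u-d["cx"])/f*z,(v-d["cy"])/f*z,z],-1)
    Pw=(P-T[:3,3])@T[:3,:3]; Pw[z==0]=np.nan
    return im,Pw,f,T,d
E
python3 - <<'E'
from h import *
print(manip.read_state())
for n in("scene","top"):
    im,P,f,T,d=cap(n); print(n,f,d["cx"],d["cy"],T.round(3).tolist())
    cv2.imwrite(f"pics/{n}0.png",im[...,::-1]); np.savez(f"{n}0.npz",im=im,P=P)
E
```

```text
{'t': 0.0, 'q': array([ 1.21881583,  0.41188146, -0.01269656,  1.59701617,  0.00563436,
        1.1343062 , -0.08219426]), 'joint_velocities': array([-0.00057288, -0.00157568, -0.00029401,  0.00018767, -0.00036855,
        0.00027711, -0.00053364]), 'joint_torque': array([-2.18564564e-04, -5.87959099e+01,  6.41326178e-01, -2.91080189e+01,
       -5.39662724e-02,  1.85120461e-02,  1.61758521e-04]), 'eef_pos': array([ 0.1748067 , -0.59957737,  0.24383205]), 'ee_rot': array([ 9.89947984e-01,  1.41429728e-01, -1.84610466e-04, -7.65905026e-04]), 'contact_force': array([ 0.12213688, -0.81202605, -0.00199529]), 'wrist_torque': array([0.0435238 , 0.01452175, 0.06852462]), 'gripper_force': 0.0, 'finger_gap': 1.0006546467348023}
scene 433.48639062588876 280.6900477190857 203.62492779119714 [[0.548, 0.836, -0.015, -0.234], [0.679, -0.455, -0.576, -0.329], [-0.489, 0.305, -0.817, 1.48], [0.0, 0.0, 0.0, 1.0]]
top 446.5863463897733 285.81123061685184 212.40641907513512 [[0.014, -1.0, -0.005, -0.095], [-0.984, -0.013, -0.178, 0.558], [0.178, 0.007, -0.984, 1.144], [0.0, 0.0, 0.0, 1.0]]
```

View pics/scene0.png

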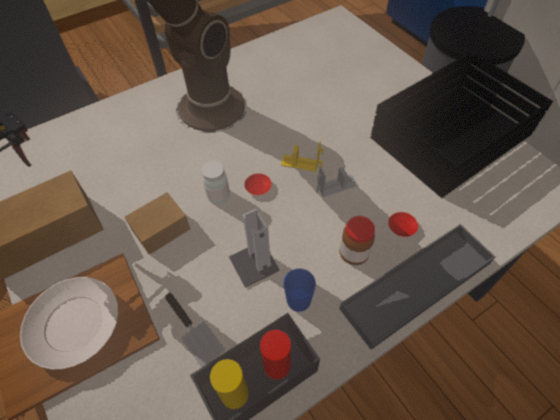

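View pics/top0.png

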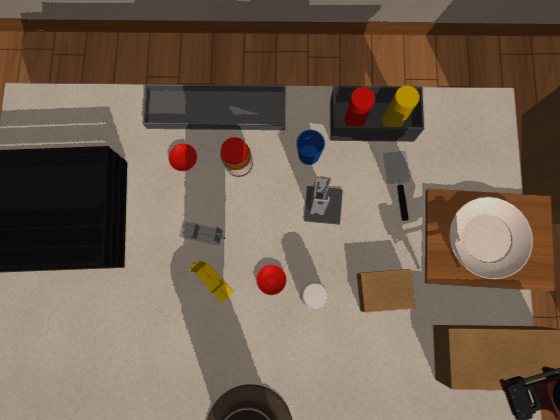

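The scene view shows the grey bracket at (330,180), the post at (258,245) and the yellow decoy at (303,160). In the top view the bracket is at (203,232) and the post at (321,200). Next I measure the bracket and post from depth.

```bash
python3 - <<'E'
from h import *
big=[]
for n,bb in(("top",[(172,215,235,255),(295,165,350,230)]),("scene",[(305,155,360,200),(225,200,285,290)])):
    D=np.load(n+"0.npz"); im,P=D["im"],D["P"]
    for k,(a,b,c,d) in zip(("br","post"),bb):
        p=P[b:d,a:c].reshape(-1,3); col=im[b:d,a:c].reshape(-1,3).astype(int)
        ok=np.isfinite(p[:,2])&((col.max(1)-col.min(1))<45); p=p[ok]
        for lo,hi in((.003,.014),(.014,.03),(.03,.05),(.05,.065),(.075,.1),(.1,.15),(.15,.185),(.185,.2)):
            q=p[(p[:,2]>lo)&(p[:,2]<hi)]
            if len(q)<6: continue
            r=cv2.minAreaRect((q[:,:2]*1000).astype(np.float32))
            print(n,k,lo,hi,len(q),q.mean(0).round(4),[np.round(x,1) for x in r])
    for i,(a,b,c,d) in enumerate(bb):
        big.append(cv2.resize(im[b:d,a:c],(400,300),interpolation=cv2.INTER_CUBIC))
cv2.imwrite("pics/crops.png",np.vstack([np.hstack(big[:2]),np.hstack(big[2:])])[...,::-1])
E
```

```text
top br 0.003 0.014 417 [0.5037 0.1446 0.0051] [array([501.8, 140.1]), array([108.7, 171.1]), np.float64(2.2)]
top br 0.014 0.03 60 [0.5015 0.1285 0.0205] [array([503.6, 137.2]), array([115.6,  34. ]), np.float64(78.9)]
top br 0.03 0.05 41 [0.5016 0.1337 0.04  ] [array([502.4, 129.3]), array([75.2, 35.5]), np.float64(78.1)]
top br 0.05 0.065 86 [0.507  0.1519 0.0587] [array([500.1, 125.1]), array([88.3, 36.2]), np.float64(75.7)]
top br 0.075 0.1 53 [0.4957 0.0923 0.0883] [array([495.4,  89.1]), array([15.4, 35. ]), np.float64(79.3)]
top post 0.003 0.014 1044 [ 0.5916 -0.1924  0.0071] [array([ 613.7, -188.2]), array([183.2, 152.6]), np.float64(0.6)]
top post 0.014 0.03 41 [ 0.5789 -0.1813  0.0207] [array([ 587.7, -191.6]), array([77.5, 95. ]), np.float64(89.5)]
top post 0.03 0.05 32 [ 0.5785 -0.1686  0.0409] [array([ 590.7, -172. ]), array([36. , 56.4]), np.float64(85.6)]
top post 0.05 0.065 26 [ 0.5895 -0.1749  0.0572] [array([ 590.5, -173.2]), array([32.8, 56.2]), np.float64(83.8)]
top post 0.075 0.1 62 [ 0.5906 -0.1707  0.0868] [array([ 590.7, -171.6]), array([35.4, 56.5]), np.float
[... 1135 characters left out ...]
)]
scene post 0.03 0.05 78 [ 0.6021 -0.1806  0.0395] [array([ 592.3, -183.8]), array([65.4, 32.4]), np.float64(13.0)]
scene post 0.05 0.065 62 [ 0.6025 -0.1806  0.0575] [array([ 591.5, -175.4]), array([34.6, 58.3]), np.float64(85.1)]
scene post 0.075 0.1 111 [ 0.6107 -0.1801  0.0878] [array([ 642.6, -174.6]), array([170.5,  36.1]), np.float64(3.7)]
scene post 0.1 0.15 328 [ 0.5969 -0.1762  0.1258] [array([ 643.3, -178.9]), array([ 36. , 165.2]), np.float64(85.5)]
scene post 0.15 0.185 274 [ 0.5921 -0.1741  0.1675] [array([ 592.7, -175.2]), array([36.6, 63.2]), np.float64(86.2)]
scene post 0.185 0.2 176 [ 0.5926 -0.1723  0.1915] [array([ 592.7, -174.3]), array([36.9, 64.6]), np.float64(85.5)]
```

View pics/crops.png

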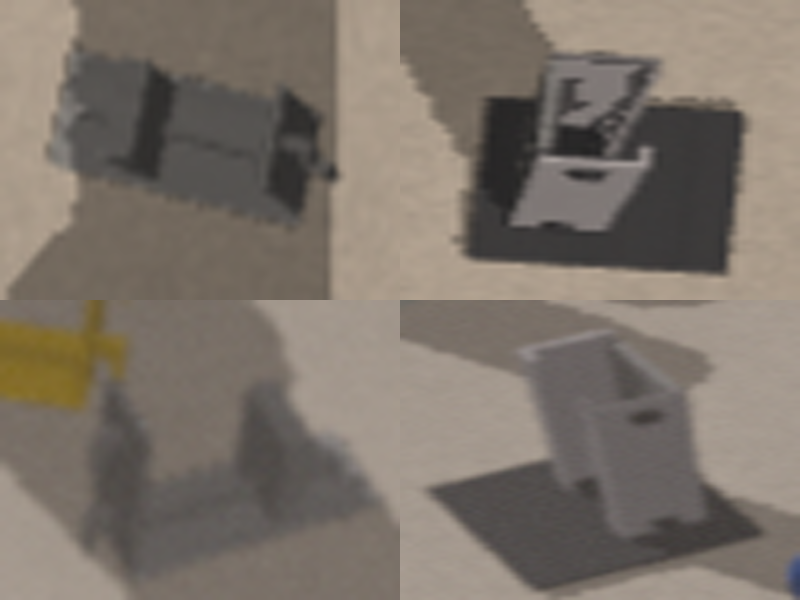

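The crops show the post as a channel, about 58 mm along world x and 36 mm along y, and the bracket's ledge points to +y. I still need to know which side of the post is slotted.

```bash
python3 - <<'E'
from h import *
pts=[]
for n,(a,b,c,d) in(("top",(300,165,350,230)),("scene",(235,200,285,290))):
    D=np.load(n+"0.npz"); p=D["P"][b:d,a:c].reshape(-1,3); pts.append(p[np.isfinite(p[:,2])])
t=np.radians(-5); ex=np.array([np.cos(t),np.sin(t)]); ey=np.array([-np.sin(t),np.cos(t)])
c=np.array([.5915,-.1735]); can=np.full((600,800,3),255,np.uint8)
for p,col in zip(pts,((0,0,255),(255,0,0))):
    l=np.c_[(p[:,:2]-c)@ex,(p[:,:2]-c)@ey,p[:,2]]*1000
    for x,y,z in l:
        if abs(x)<60 and abs(y)<60 and z>3:
            if z>30: cv2.circle(can,(int(150+x*2.5),int(200-y*2.5)),1,col,-1)
            cv2.circle(can,(int(420+x*2.2),int(500-z*2.2)),1,col,-1)
            if x<100: cv2.circle(can,(int(650+y*2.2),int(500-z*2.2)),1,col,-1)
cv2.imwrite("pics/plan.png",can)
D=np.load("scene0.npz");A=cv2.resize(D["im"][205:290,225:285],(400,566),interpolation=cv2.INTER_CUBIC)
D=np.load("top0.npz");B=cv2.resize(D["im"][170:228,300:345],(400,516),interpolation=cv2.INTER_CUBIC)
B=cv2.copyMakeBorder(B,0,50,0,0,cv2.BORDER_CONSTANT)
cv2.imwrite("pics/post.png",np.hstack([A,B])[...,::-1])
E
```

```text
(no output)
```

View pics/plan.png

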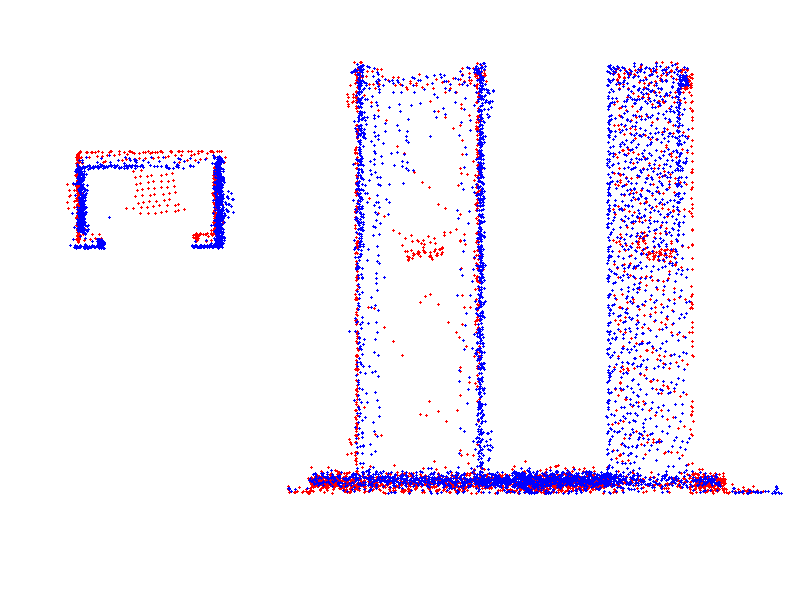

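View pics/post.png

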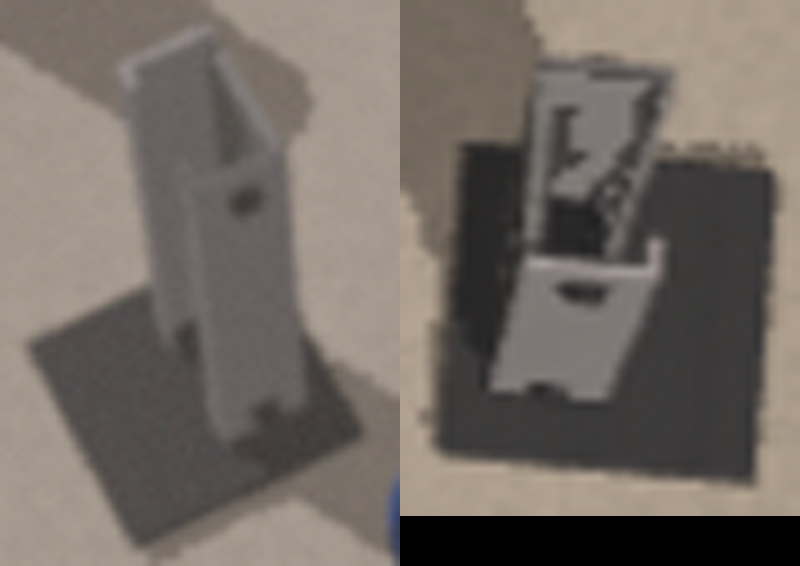

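The plan view is clear: the closed, slotted face is on the post's +y side and the open back faces -y. Next are line fits for both frames, plus the gripper body's extents to check clearance to the post.

```bash
cat > fit.py <<'E'
from h import *
def pc(n,bb):
    D=np.load(n); im,P=D["im"],D["P"]; a,b,c,d=bb
    p=P[b:d,a:c].reshape(-1,3); col=im[b:d,a:c].reshape(-1,3).astype(int)
    ok=np.isfinite(p[:,2])&((col.max(1)-col.min(1))<45); return p[ok]*1000
E
python3 - <<'E'
from fit import *
S=pc("scene0.npz",(235,200,285,290)); T=pc("top0.npz",(300,165,350,230))
c=np.array([591.5,-173.5]); t=np.radians(-5)
for it in range(3):
    R=np.array([[np.cos(t),np.sin(t)],[-np.sin(t),np.cos(t)]])
    def loc(p): return np.c_[(p[:,:2]-c)@R.T,p[:,2]]
    s,q=loc(S),loc(T)
    w1=s[(s[:,2]>30)&(abs(s[:,0]-29)<5)&(abs(s[:,1])<14)]; w2=q[(q[:,2]>30)&(abs(q[:,0]+29)<5)&(abs(q[:,1])<14)]
    a1,a2=np.polyfit(w1[:,1],w1[:,0],1),np.polyfit(w2[:,1],w2[:,0],1)
    print(len(w1),len(w2),a1,a2,np.degrees(t)); 
    t-=np.arctan(np.average([a1[0],a2[0]],weights=[len(w1),len(w2)]))
print("wall ext y",np.percentile(w1[:,1],[1,99]),np.percentile(w2[:,1],[1,99]))
for nm,s_ in(("top",q),("scene",s)):
    m=s_[(s_[:,2]>189)&(s_[:,2]<201)&(abs(s_[:,0])<24)&(s_[:,1]>5)]; print(nm,"strip top y",np.percentile(m[:,1],[2,10,50,90,98]) if len(m) else 0,len(m))
    b=s_[(s_[:,2]>4)&(s_[:,2]<11)&(abs(s_[:,0])<70)&(abs(s_[:,1])<80)]; print("foot",np.percentile(b[:,0],[1,99]),np.percentile(b[:,1],[1,99]))
# bracket
S=pc("scene0.npz",(305,155,360,200)); T=pc("top0.npz",(172,215,235,255))
for nm,p in(("top",T),("scene",S)):
    u=np.array([-.2,-.98]);u/=np.linalg.norm(u)
    o=np.array([497.,92.]); 
    for it in range(2):
        v=np.array([-u[1],u[0]]); x=(p[:,:2]-o)@u; y=(p[:,:2]-o)@v; z=p[:,2]
        near=(abs(y)<30)&(x>-125)&(x<20)
        k=near&(z>12)&(z<98); 
        # centre line from z>18 stop/plate points
        st=k&(z>20)&(z<63)&(x<-50)&(x>-85); bp=k&(z>66)
        cs=[np.mean([np.percentile(y[m],3),np.percentile(y[m],97)]) for m in(st,bp)]
        xs=[np.mean(x[m]) for m in(st,bp)]
        print(nm,"centres y",cs,"xs",xs,[np.percentile(y[m],[3,97]).round(1) for m in(st,bp)],st.sum(),bp.sum(), "u",u)
    tops=near&(z>56)&(z<63)&(x<-50); print(" stop top x",np.percentile(x[tops],[3,50,97]),"y",np.percentile(y[tops],[3,97]),tops.sum())
    bt=near&(z>91)&(z<100); print(" plate top x",np.percentile(x[bt],[3,50,97]),"y",np.percentile(y[bt],[3,97]),bt.sum())
    m=bp; print(" plate x",np.percentile(x[m],[3,50,97]))
D=np.load("top0.npz");p=D["P"][330:,440:].reshape(-1,3); tc=np.array([.1748,-.5996])
l=(p[:,:2]-tc)@np.array([[.96,.28],[.28,-.96]]).T; 
for lo,hi in((.2,.26),(.26,.30),(.30,.33),(.33,.36),(.36,.42)):
    m=(p[:,2]>lo)&(p[:,2]<hi)&(abs(l)<.2).all(1)
    if m.sum(): print("grip",lo,m.sum(),np.percentile(l[m],[2,98],axis=0).round(3).tolist())
E
```

```text
389 153 [-7.49051271e-03  2.78457182e+01] [-6.79129979e-03 -2.87388817e+01] -5.0
393 156 [-1.24529087e-03  2.78405980e+01] [-1.88165778e-04 -2.87348229e+01] -4.582141644233053
392 156 [1.52628924e-04 2.78385176e+01] [ 7.43205473e-04 -2.87348289e+01] -4.528002557612631
wall ext y [-13.72011374  13.58875348] [-13.89425621  13.83280058]
top strip top y [15.71610355 15.81468668 17.56224989 18.61965811 19.12884114] 20
foot [-60.42604456  55.19805315] [-74.19945005  41.43687377]
scene strip top y [12.79662447 13.27260367 15.00219331 16.80404108 16.95653177] 28
foot [-50.66768094  57.4964771 ] [-67.92609209  60.53005729]
top centres y [np.float64(-2.213292703364017), np.float64(-1.074903824170459)] xs [np.float64(-68.21687225403001), np.float64(0.040079107460251784)] [array([-19.6,  15.2]), array([-17.7,  15.5])] 108 64 u [-0.19996001 -0.97980406]
top centres y [np.float64(-2.213292703364017), np.float64(-1.074903824170459)] xs [np.float64(-68.21687225403001), np.float64(0.040079107460251784)] [array([-19.6,  15.2]), array([-17.7,  15.5])] 108 64 u [-0.19996001 -0.97980406]
 stop top x [-76
[... 422 characters left out ...]
.97980406]
scene centres y [np.float64(-1.433599387873338), np.float64(-0.7317480848869238)] xs [np.float64(-65.63567947078855), np.float64(2.3974660693971246)] [array([-18.8,  15.9]), array([-17.1,  15.6])] 125 75 u [-0.19996001 -0.97980406]
 stop top x [-73.1115757  -67.22580038 -61.25284089] y [-19.34228245  15.33359778] 44
 plate top x [-2.22764214  0.70606489  2.79930011] y [-18.03983689  15.62963134] 22
 plate x [-2.50372117  1.64390981 14.33572745]
grip 0.2 84 [[-0.009, -0.054], [0.013, 0.052]]
grip 0.26 13 [[0.002, 0.043], [0.009, 0.047]]
grip 0.3 415 [[-0.029, -0.087], [0.034, 0.028]]
grip 0.33 1108 [[-0.028, -0.089], [0.033, 0.002]]
grip 0.36 592 [[-0.025, -0.041], [0.033, -0.017]]
```

The body's 178 mm runs along the closing direction. With a vertical tool gripping as asked it would overrun the back face by 19 mm and hit the post below its top. I can keep the same pad contact and tilt the tool about 60° about the closing line, so the body sits beside the post on the robot's side. First I check whether the decoy is in the way at the pick.

```bash
python3 - <<'E'
from fit import *
for n in("top0.npz","scene0.npz"):
    D=np.load(n); im,P=D["im"].astype(int),D["P"]*1000
    m=(im[...,0]>110)&(im[...,1]>80)&(im[...,2]<60)&(P[...,0]>250)&(P[...,0]<500)&(P[...,1]>0)&(P[...,1]<300)
    p=P[m]; u=np.array([-.19,-.982]); v=np.array([.982,-.19]); o=np.array([511.,160.])
    x=(p[:,:2]-o)@u; y=(p[:,:2]-o)@v
    for lo,hi in((2,12),(12,30),(30,70),(70,110)):
        k=(p[:,2]>lo)&(p[:,2]<hi)
        if k.sum(): print(n,lo,k.sum(),"u",np.percentile(x[k],[1,99]).round(),"v",np.percentile(y[k],[1,99]).round(),"world",np.percentile(p[k],[1,99],axis=0).round().tolist())
D=np.load("top0.npz");P=D["P"]*1000
for nm,(a,b,c,d) in dict(jarb=(303,283,328,308),lida=(257,264,287,294),jara=(220,136,252,172),cup=(296,130,326,164),nap=(358,268,416,312),tray=(145,85,286,130)).items():
    p=P[b:d,a:c].reshape(-1,3);p=p[p[:,2]>5];print(nm,np.percentile(p,[3,97],axis=0).round().tolist())
E
```

```text
top0.npz 2 377 u [ 30. 131.] v [-168.  -80.] world [[326.0, 58.0, 2.0], [423.0, 151.0, 11.0]]
top0.npz 12 38 u [ 38. 115.] v [-151.  -95.] world [[341.0, 76.0, 12.0], [410.0, 141.0, 20.0]]
top0.npz 30 67 u [ 79. 102.] v [-148. -117.] world [[349.0, 83.0, 55.0], [378.0, 110.0, 64.0]]
top0.npz 70 23 u [26. 44.] v [-107.  -81.] world [[401.0, 132.0, 80.0], [423.0, 154.0, 99.0]]
scene0.npz 2 244 u [ 39. 129.] v [-166.  -79.] world [[327.0, 60.0, 2.0], [423.0, 144.0, 12.0]]
scene0.npz 12 82 u [ 29. 121.] v [-153.  -80.] world [[339.0, 70.0, 13.0], [425.0, 148.0, 29.0]]
scene0.npz 30 71 u [ 28. 107.] v [-144.  -79.] world [[353.0, 78.0, 30.0], [425.0, 151.0, 65.0]]
scene0.npz 70 20 u [29. 48.] v [-96. -78.] world [[411.0, 128.0, 71.0], [425.0, 148.0, 96.0]]
jarb [[316.0, -188.0, 89.0], [370.0, -134.0, 124.0]]
lida [[349.0, -85.0, 5.0], [418.0, -15.0, 20.0]]
jara [[669.0, 12.0, 40.0], [736.0, 81.0, 128.0]]
cup [[702.0, -181.0, 6.0], [770.0, -115.0, 102.0]]
nap [[310.0, -408.0, 36.0], [406.0, -283.0, 74.0]]
tray [[809.0, -70.0, 5.0], [927.0, 315.0, 41.0]]
```

The decoy blocks a tilted pick where the bracket stands. So I'll pick it vertically, set it down in a free spot aligned with the post, regrip tilted, then insert. First, turn and travel above the bracket.

Emit:
apply_moves(
  series=[
    [[0,0,0.118,0,0,0,0.06],[0,0,0.118,0,0,0,0.06],[0,0,0.118,0,0,0,0.06],[0,0,0.119,0,0,0,0.06],[0,0,0,0.0093,-0.0404,0,0.06],[0,0,0,0.0093,-0.0404,0,0.06],[0,0,0,0.0093,-0.0404,0,0.06],[0,0,0,0.0093,-0.0404,0,0.05],[0,0,0,0.0093,-0.0404,0,0.05],[0,0,0,0.0093,-0.0404,0,0.05]],
  ],
)

```text
t: 1.1
eef_pos: [0.2757, -0.3707, 0.2445]
ee_rot: [0.996, -0.094, -0.0, -0.0]
contact_force: [0.7, 0.0, -0.7]
finger_gap: 0.567
gripper_force: 0.0
```

Emit:
apply_moves(
  series=[
    [[0,0,0,0.0093,-0.0404,0,0.05],[0,0,0,0.0093,-0.0404,0,0.05],[0,0,0,0.0093,-0.0404,0,0.05],[0,0,0,0.0093,-0.0404,0,0.05],[0,0,0,0.0093,-0.0404,0,0.05],[0,0,0,0.0093,-0.0404,0,0.05],[0,0,0,0.0093,-0.0404,0,0.05],[0,0,0,0.0093,-0.0404,0,0.05],[0,0,0,0.0093,-0.0404,0,0.05],[0,0,0,0.0093,-0.0404,0,0.05]],
  ],
)

```text
t: 2.1
eef_pos: [0.4429, 0.0084, 0.2446]
ee_rot: [0.996, -0.095, 0.0, 0.0]
contact_force: [0.7, 0.1, -0.0]
finger_gap: 0.571
gripper_force: 0.0
```

Emit:
apply_moves(
  series=[
    [[0,0,0,0.0093,-0.0404,0,0.05],[0,0,0,0.0093,-0.0404,0,0.05],[0,0,0,0.0093,-0.0404,0,0.05],[0,0,0,0.0093,-0.0404,0,0.05],[0,0,0,0,0,0,0.05],[0,0,0,0,0,0,0.05]],
  ],
)

```text
t: 2.7
eef_pos: [0.5092, 0.1592, 0.2439]
ee_rot: [0.996, -0.093, -0.001, 0.0]
contact_force: [0.3, -0.6, -0.1]
finger_gap: 0.572
gripper_force: 0.0
```

Emit:
apply_moves(
  series=[
    [[0,0,0,0,0,0.03,0.05],[0,0,0,0,0,0.03,0.05],[0,0,0,0,0,0.03,0.05],[0,0,0,0,0,0.03,0.05],[0,0,0,0,0,0.03,0.05],[0,0,0,0,0,0.025,0.05],[0,0,0,0,0,0.024,0.05],[0,0,0,0,0,0,0.05],[0,0,0,0,0,0,0.05]],
  ],
)

```text
t: 3.6
eef_pos: [0.5094, 0.1573, 0.046]
ee_rot: [0.995, -0.095, -0.0, 0.0]
contact_force: [1.0, -0.4, -0.2]
finger_gap: 0.569
gripper_force: 0.0
```

Emit:
apply_moves(
  series=[
    [[0,0,0,0,0,0,0.02],[0,0,0,0,0,0,0.005],[0,0,0,0,0,0,0.005],[0,0,0,0,0,0,0.005],[0,0,0,0,0,0,0.005],[0,0,0,0,0,0,0.005]],
  ],
  force=40,
)

```text
t: 4.2
eef_pos: [0.51, 0.1592, 0.0461]
ee_rot: [0.996, -0.094, 0.0, -0.0]
contact_force: [-0.2, 1.1, 3.3]
finger_gap: 0.136
gripper_force: 40.0
```

Emit:
apply_moves(
  series=[
    [[0,0,0,0,0,-0.02,0.005],[0,0,0,0,0,-0.02,0.005],[0,0,-0.055,0,0,-0.01,0.005],[0,0,-0.055,0,0,0,0.005],[0,0,0,0.02,0.034,0,0.005],[0,0,0,0.02,0.034,0,0.005],[0,0,0,0.02,0.034,0,0.005],[0,0,0,0.021,0.032,0,0.005],[0,0,0,0,0,0.02,0.005],[0,0,0,0,0,0.015,0.005]],
  ],
)

```text
t: 5.2
eef_pos: [0.5793, 0.0169, 0.0592]
ee_rot: [0.999, -0.041, -0.001, 0.0]
contact_force: [-1.2, 0.2, -3.5]
finger_gap: 0.133
gripper_force: 40.0
```

Emit:
apply_moves(
  series=[
    [[0,0,0,0,0,0.007,0.005],[0,0,0,0,0,0.004,0.005],[0,0,0,0,0,0.002,0.005],[0,0,0,0,0,0.0,0.005]],
  ],
)

```text
t: 5.6
eef_pos: [0.5798, 0.0194, 0.0478]
ee_rot: [0.999, -0.039, 0.0, -0.0]
contact_force: [0.4, -0.3, -3.0]
finger_gap: 0.136
gripper_force: 40.0
```

```bash
python3 -c "
from h import *
print(manip.read_state())"
```

```text
{'t': 5.6, 'q': array([ 0.21460815,  0.6177602 , -0.44923123,  1.85247818,  0.37549084,
        0.7555483 , -2.08803998]), 'joint_velocities': array([ 0.00650494, -0.00759399,  0.0003591 , -0.00706756, -0.00240844,
        0.00344714,  0.00221094]), 'joint_torque': array([-8.04713764e-02, -6.24278998e+01, -6.92301974e+00, -2.12936264e+01,
        9.13586793e-02, -9.73684131e-02, -2.59911310e-02]), 'eef_pos': array([0.5797638 , 0.01938099, 0.0478168 ]), 'ee_rot': array([ 9.99239433e-01, -3.89941925e-02,  7.05249202e-05, -5.31687877e-05]), 'contact_force': array([ 0.35659283, -0.32644141, -2.98359336]), 'wrist_torque': array([ 0.10152126,  0.00688791, -0.01344143]), 'gripper_force': 39.99928057193756, 'finger_gap': 0.136444871935049}
```

Emit:
apply_moves(
  series=[
    [[0,0,0,0,0,0.001,0.005],[0,0,0,0,0,0.001,0.005],[0,0,0,0,0,0.0,0.005]],
  ],
)

```text
t: 5.9
eef_pos: [0.5802, 0.0188, 0.0461]
ee_rot: [0.999, -0.04, 0.0, -0.0]
contact_force: [0.1, -0.3, -1.1]
finger_gap: 0.136
gripper_force: 40.0
```

Touching down. Release, rise, back off, tilt.

Emit:
apply_moves(
  series=[
    [[0,0,0,0,0,0.0005,0.005],[0,0,0,0,0,0,0.03],[0,0,0,0,0,0,0.05],[0,0,0,0,0,0,0.05],[0,0,0,0,0,-0.015,0.05],[0,0,0,0,0,-0.03,0.05],[0,0,0,0,0,-0.03,0.05],[0,0,0,0,0,-0.03,0.05],[0,0,0,0,0,-0.03,0.05],[0,0,0,0,0,0,0.05]],
  ],
)

```text
t: 6.9
eef_pos: [0.5821, 0.0192, 0.1855]
ee_rot: [0.999, -0.04, 0.004, -0.0]
contact_force: [-0.3, -0.1, 0.7]
finger_gap: 0.57
gripper_force: 0.0
```

Emit:
apply_moves(
  series=[
    [[0,0,0,-0.031,0,0,0.05],[0,0,0,-0.031,0,0,0.05],[0,0,0,-0.031,0,0,0.05],[0,0.1,0,0,0,0,0.05],[0,0.1,0,0,0,0,0.05],[0,0.1,0,0,0,0,0.05],[0,0.1,0,0,0,0,0.05],[0,0.1,0,0,0,0,0.05],[0,0.1,0,0,0,0,0.05],[0,0,0,0,0,0,0.05]],
  ],
)

```text
t: 7.9
eef_pos: [0.4879, 0.0217, 0.1813]
ee_rot: [0.964, -0.038, 0.261, 0.018]
contact_force: [0.3, 0.7, -0.1]
finger_gap: 0.57
gripper_force: 0.0
```

```bash
python3 - <<'E'
from h import *
s=manip.read_state(); print(s["q"].round(3),s["eef_pos"].round(4),s["ee_rot"].round(4))
from scipy.spatial.transform import Rotation as R
print(R.from_quat(s["ee_rot"]).as_matrix().round(3))
E
```

```text
[ 0.024  0.063 -0.308  2.375  0.803  0.295 -2.654] [0.4879 0.0217 0.1813] [ 0.9643 -0.0377  0.2614  0.018 ]
[[ 0.861 -0.082  0.503]
 [-0.063 -0.997 -0.054]
 [ 0.505  0.015 -0.863]]
```

The tilt only reached 30°, so I fit a simple kinematic model to the readings and check the joint limits for the tilted poses.

```bash
cat > kin.py <<'E'
import numpy as np
from scipy.spatial.transform import Rotation as R
from scipy.optimize import least_squares
lim=np.array([[-2.95,2.95],[-.29,1.99],[-1.47,1.44],[.14,2.54],[-1.03,4.17],[.13,1.85],[-2.86,2.86]])
# z-y-z-y-z-y-z arm; s: signs, o: offsets of the z joints
def fk(q,s,L,o7):
    ax="zyzyzyz"; M=np.eye(3); p=np.array([0,0,L[0]])
    for i in range(7):
        M=M@R.from_euler(ax[i],s[i]*q[i]+(o7 if i==6 else 0)).as_matrix()
        if i==2: p=p+M@[L[4],0,L[1]]
        if i==3: p=p+M@[L[5],0,0]
        if i==4: p=p+M@[0,0,L[2]]
        if i==5: p=p+M@[L[6],0,0]
        if i==6: p=p+M@[0,0,L[3]]
    return p,M
D=[([1.21881583,.41188146,-.01269656,1.59701617,.00563436,1.1343062,-.08219426],[.1748,-.5996,.2438],[.98995,.14143,-.00018,-.00077]),
([.21460815,.6177602,-.44923123,1.85247818,.37549084,.7555483,-2.08803998],[.57976,.01938,.04782],[.99924,-.03899,.00007,-.00005]),
([.024,.063,-.308,2.375,.803,.295,-2.654],[.4879,.0217,.1813],[.9643,-.0377,.2614,.018])]
E
python3 - <<'E'
from kin import *
import itertools
best=[]
for sz in itertools.product([1,-1],repeat=4):
    s=[sz[0],1,sz[1],1,sz[2],1,sz[3]]
    for o in np.arange(4)*np.pi/2:
        f=lambda L:np.concatenate([np.r_[fk(q,s,L,o)[0]-p,.3*(R.from_matrix(fk(q,s,L,o)[1]).inv()*R.from_quat(e)).as_rotvec()] for q,p,e in D]+[L[4:]*.005])
        r=least_squares(f,[.3,.42,.42,.2,0,0,0]); best.append((r.cost,s,o,r.x.round(4),r.fun.round(3)))
best.sort(key=lambda b:b[0])
for b in best[:2]: print(b)
E
```

```text
(np.float64(0.0011168038998324713), [-1, 1, -1, 1, -1, 1, -1], np.float64(1.5707963267948966), array([ 0.5532,  0.9004,  0.5973,  0.8844, -0.3337,  0.1449, -0.09  ]), array([ 0.044,  0.017, -0.001,  0.   ,  0.   ,  0.   ,  0.   , -0.001,
        0.002, -0.   , -0.   , -0.   ,  0.   , -0.   , -0.001, -0.   ,
       -0.   ,  0.   , -0.002,  0.001, -0.   ]))
(np.float64(0.05685507757679596), [-1, 1, 1, 1, -1, 1, -1], np.float64(1.5707963267948966), array([-0.0638, -0.8271,  0.1325, -1.2901,  0.9081, -0.2533,  0.1224]), array([ 0.036,  0.029,  0.034,  0.   ,  0.003, -0.007, -0.005, -0.022,
       -0.051,  0.155,  0.021, -0.22 , -0.003,  0.013,  0.017,  0.103,
        0.002, -0.153,  0.005, -0.001,  0.001]))
```

```bash
cat >> kin.py <<'E'
S=[-1,1,-1,1,-1,1,-1]
def fk2(q,L):
    ax="zyzyzyz"; M=np.eye(3); p=np.array([0,0,L[0]])
    off={0:[0,L[7],0],2:[L[4],L[8],L[1]],3:[L[5],0,0],4:[0,L[9],L[2]],5:[L[6],0,0],6:[0,0,L[3]]}
    for i in range(7):
        M=M@R.from_euler(ax[i],S[i]*q[i]+(np.pi/2 if i==6 else 0)).as_matrix()
        if i in off: p=p+M@off[i]
    return p,M
def fit(L0):
    L0=np.array(L0,float)
    f=lambda L:np.concatenate([(fk2(q,L)[0]-p) for q,p,e in D]+[(L-L0)*.02])
    r=least_squares(f,L0); return r.x,r.fun
def ik(L,p,M,q0,q0w=.01):
    f=lambda q:np.r_[(fk2(q,L)[0]-p)*10,(R.from_matrix(fk2(q,L)[1]).inv()*R.from_matrix(M)).as_rotvec()*3,q0w*(q-q0)]
    e=1e-3; r=least_squares(f,np.clip(q0,lim[:,0]+e,lim[:,1]-e),bounds=(lim[:,0],lim[:,1])); return r.x,r.fun[:6]/np.r_[10,10,10,3,3,3]
def tilt(phi,yaw=np.radians(-4.5),flip=False):
    M=np.array([[np.cos(yaw),np.sin(yaw),0],[np.sin(yaw),-np.cos(yaw),0],[0,0,-1.]])
    M=M@R.from_euler("y",phi).as_matrix()
    return M@np.diag([-1,-1,1]) if flip else M
E
python3 - <<'E'
from kin import *
for w in(.11,-.11,0):
    for e in(.02,-.02):
        L,f=fit([.365,.395,.385,.3,e,-e,w,0,0,0]); print(w,e,L.round(3),abs(f[:9]).max().round(4),np.sum(f**2))
        rng=np.random.default_rng(0)
        for nm,p in(("grasp",[.577,.02,.0435]),("back",[.487,.027,.086]),("ins",[.587,-.085,.14])):
            for fl in(0,1):
                out=[]
                for ph in(30,50,60,65,75):
                    b=min((ik(L,np.array(p),tilt(np.radians(ph),flip=fl),rng.uniform(lim[:,0],lim[:,1])) for _ in range(8)),key=lambda r:abs(r[1]).max())
                    out.append(abs(b[1]).max().round(3))
                print("  ",nm,fl,out)
E
```

```text
0.11 0.02 [ 0.255  0.508  0.43   0.299  0.032 -0.02   0.007 -0.039 -0.019  0.01 ] 0.0003 1.6062427195619828e-05
   grasp 0 [np.float64(0.0), np.float64(0.0), np.float64(0.0), np.float64(0.0), np.float64(0.0)]
   grasp 1 [np.float64(0.0), np.float64(0.0), np.float64(0.0), np.float64(0.0), np.float64(0.0)]
   back 0 [np.float64(0.0), np.float64(0.05), np.float64(0.08), np.float64(0.082), np.float64(0.094)]
   back 1 [np.float64(0.0), np.float64(0.05), np.float64(0.08), np.float64(0.082), np.float64(0.067)]
   ins 0 [np.float64(0.0), np.float64(0.0), np.float64(0.0), np.float64(0.0), np.float64(0.0)]
   ins 1 [np.float64(0.0), np.float64(0.0), np.float64(0.0), np.float64(0.0), np.float64(0.0)]
0.11 -0.02 [ 0.266  0.518  0.443  0.31   0.019 -0.01   0.007 -0.034 -0.016  0.001] 0.0003 1.7364140390341237e-05
   grasp 0 [np.float64(0.0), np.float64(0.0), np.float64(0.0), np.float64(0.0), np.float64(0.0)]
   grasp 1 [np.float64(0.0), np.float64(0.0), np.float64(0.0), np.float64(0.0), np.float64(0.0)]
   back 0 [np.float64(0.0), np.float64(0.056), np.float64(0.076), np.float64(0.079), np.float
[... 2440 characters left out ...]
02 [ 0.27   0.519  0.435  0.322  0.017 -0.013 -0.001 -0.035 -0.025  0.012] 0.0002 1.2808313407834764e-05
   grasp 0 [np.float64(0.0), np.float64(0.0), np.float64(0.0), np.float64(0.0), np.float64(0.0)]
   grasp 1 [np.float64(0.0), np.float64(0.0), np.float64(0.0), np.float64(0.0), np.float64(0.002)]
   back 0 [np.float64(0.0), np.float64(0.06), np.float64(0.098), np.float64(0.105), np.float64(0.168)]
   back 1 [np.float64(0.0), np.float64(0.06), np.float64(0.098), np.float64(0.105), np.float64(0.092)]
   ins 0 [np.float64(0.0), np.float64(0.0), np.float64(0.0), np.float64(0.0), np.float64(0.005)]
   ins 1 [np.float64(0.0), np.float64(0.0), np.float64(0.0), np.float64(0.0), np.float64(0.004)]
```

```bash
python3 - <<'E'
from kin import *
L,_=fit([.365,.395,.385,.3,.02,-.02,0,0,0,0])
for fl in(0,1):
    q=np.array(D[2][0]); 
    if fl: q[6]+=np.pi
    path=[([.49+.01*i,.02,.18],30) for i in range(10)]+[([.58,.02,.18],a) for a in range(30,66,3)]
    print("flip",fl)
    for k,(p,a) in enumerate(path):
        q,e=ik(L,np.array(p),tilt(np.radians(a),flip=fl),q,.003)
        if k%4==1: print(p,a,q.round(2),abs(e).max().round(4))
    for p in([.577,.02,.0435],[.577,.02,.09],[.587,-.01,.14],[.587,-.085,.14],[.587,-.085,.12]):
        q,e=ik(L,np.array(p),tilt(np.radians(a),flip=fl),q,.003); print(p,a,q.round(2),abs(e).max().round(4))
E
```

```text
flip 0
[0.5, 0.02, 0.18] 30 [ 0.05  0.09 -0.31  2.35  0.74  0.28 -2.58] 0.0
[0.54, 0.02, 0.18] 30 [ 0.06  0.15 -0.3   2.26  0.73  0.3  -2.53] 0.0
[0.58, 0.02, 0.18] 30 [ 0.07  0.22 -0.3   2.17  0.71  0.32 -2.49] 0.0
[0.58, 0.02, 0.18] 39 [-0.6   0.17  0.4   2.3   1.04  0.13 -2.86] 0.0386
[0.58, 0.02, 0.18] 51 [-0.89  0.13  0.71  2.32  1.05  0.13 -2.86] 0.2028
[0.58, 0.02, 0.18] 63 [-1.4   0.13  1.24  2.34  1.06  0.13 -2.86] 0.3633
[0.577, 0.02, 0.0435] 63 [-0.71  0.39  0.5   2.22  0.94  0.13 -2.86] 0.5371
[0.577, 0.02, 0.09] 63 [-0.75  0.28  0.56  2.26  0.99  0.13 -2.86] 0.4833
[0.587, -0.01, 0.14] 63 [ 0.21  0.2  -0.34  2.22  1.23  0.13 -2.86] 0.4117
[0.587, -0.085, 0.14] 63 [ 1.31  0.97 -1.47  2.22  2.05  0.6  -2.86] 0.2286
[0.587, -0.085, 0.12] 63 [ 1.33  1.17 -1.47  2.26  2.27  0.69 -2.86] 0.2143
flip 1
[0.5, 0.02, 0.18] 30 [ 0.05  0.09 -0.31  2.35  0.74  0.28  0.57] 0.0
[0.54, 0.02, 0.18] 30 [ 0.06  0.15 -0.3   2.26  0.73  0.3   0.61] 0.0
[0.58, 0.02, 0.18] 30 [ 0.07  0.22 -0.3   2.17  0.71  0.32  0.66] 0.0
[0.58, 0.02, 0.18] 39 [-0.06  0.19 -0.22  2.29  1.53  0.26 -0.21] 0.0
[0.58, 0.02, 0.18] 51 [ 0.09  0.25 -0.49  2.42  2.25  0.56 -0.97] 0.0
[0.58, 0.02, 0.18] 63 [ 0.13  0.37 -0.61  2.54  2.45  0.98 -1.18] 0.0
[0.577, 0.02, 0.0435] 63 [ 0.23  0.86 -0.72  2.54  2.61  1.44 -1.13] 0.0
[0.577, 0.02, 0.09] 63 [ 0.4   0.79 -0.93  2.54  2.53  1.36 -0.99] 0.0
[0.587, -0.01, 0.14] 63 [ 0.53  0.62 -0.95  2.52  2.53  1.15 -0.97] 0.0
[0.587, -0.085, 0.14] 63 [ 0.72  0.6  -0.9   2.52  2.74  1.02 -1.  ] 0.0
[0.587, -0.085, 0.12] 63 [ 0.7   0.66 -0.88  2.52  2.76  1.08 -0.99] 0.0
```

A half turn of the tool gives the same grasp and moves joint 7 off its limit. I do that now, then go out to x≈0.575 and tilt there to about 58°.

Emit:
apply_moves(
  series=[
    [[0,0,-0.143,0,0,0,0.05],[0,0,-0.143,0,0,0,0.05],[0,0,-0.143,0,0,0,0.05],[0,0,-0.143,0,0,0,0.05],[0,0,-0.143,0,0,0,0.05],[0,0,-0.143,0,0,0,0.05],[0,0,-0.143,0,0,0,0.05],[0,0,-0.143,0,0,0,0.05],[0,0,-0.143,0,0,0,0.05],[0,0,-0.143,0,0,0,0.05]],
  ],
)

```text
t: 8.9
eef_pos: [0.4897, 0.0207, 0.1819]
ee_rot: [0.753, 0.604, 0.185, 0.185]
contact_force: [0.3, -0.8, -0.1]
finger_gap: 0.569
gripper_force: 0.0
```

Emit:
apply_moves(
  series=[
    [[0,0,-0.143,0,0,0,0.05],[0,0,-0.143,0,0,0,0.05],[0,0,-0.143,0,0,0,0.05],[0,0,-0.143,0,0,0,0.05],[0,0,-0.143,0,0,0,0.05],[0,0,-0.143,0,0,0,0.05],[0,0,-0.143,0,0,0,0.05],[0,0,-0.143,0,0,0,0.05],[0,0,-0.143,0,0,0,0.05],[0,0,-0.143,0,0,0,0.05]],
  ],
)

```text
t: 9.9
eef_pos: [0.4897, 0.0207, 0.1819]
ee_rot: [0.172, 0.95, 0.018, 0.261]
contact_force: [-0.2, -0.3, -0.3]
finger_gap: 0.57
gripper_force: 0.0
```

Emit:
apply_moves(
  series=[
    [[0,0,-0.143,0,0,0,0.05],[0,0,-0.143,0,0,0,0.05],[0,0,0,-0.02,0,0.012,0.05],[0,0,0,-0.02,0,0.012,0.05],[0,0,0,-0.02,0,0.012,0.05],[0,0,0,-0.015,0,0.009,0.05],[0,-0.07,0,0,0,0,0.05],[0,-0.07,0,0,0,0,0.05],[0,-0.07,0,0,0,0,0.05],[0,0,0,0,0,0,0.05]],
  ],
)

```text
t: 10.9
eef_pos: [0.578, 0.0082, 0.1805]
ee_rot: [0.039, 0.944, -0.029, 0.325]
contact_force: [0.3, -0.5, -0.6]
finger_gap: 0.569
gripper_force: 0.0
```

```bash
cat > st.py <<'E'
from h import *
from scipy.spatial.transform import Rotation as R
s=manip.read_state(); M=R.from_quat(s["ee_rot"]).as_matrix()
print("t",s["t"],"q",s["q"].round(3),"p",s["eef_pos"].round(4),"F",s["contact_force"].round(1),"tau",s["wrist_torque"].round(2)); print(M.round(4).tolist())
print("tilt",np.degrees(np.arccos(-M[2,2])).round(2),"closing axis",M[:,1].round(4),"yaw",np.degrees(np.arctan2(-M[0,1],M[1,1])).round(2))
E
python3 st.py
```

```text
t 10.9 q [ 0.119  0.212 -0.378  2.292  1.536  0.294 -0.173] p [0.578  0.0082 0.1805] F [ 0.3 -0.5 -0.6] tau [ 0.13  0.48 -0.01]
[[-0.7858, 0.0917, 0.6117], [0.0544, 0.9954, -0.0793], [-0.6161, -0.029, -0.7871]]
tilt 38.08 closing axis [ 0.0917  0.9954 -0.029 ] yaw -5.26
```

Emit:
apply_moves(
  series=[
    [[0,-0.045,0,0,0,0,0.05],[0,-0.045,0,0,0,0,0.05],[0,-0.045,0,0,0,0,0.05],[0,-0.045,0,0,0,0,0.05],[0,-0.045,0,0,0,0,0.05],[0,-0.045,0,0,0,0,0.05],[0,-0.045,0,0,0,0,0.05],[0,-0.035,0,0,0,0,0.05],[0,0,0,0,0,0,0.05],[0,0,0,0,0,0,0.05]],
  ],
)

```text
t: 11.9
eef_pos: [0.5784, 0.0065, 0.1805]
ee_rot: [0.035, 0.875, -0.037, 0.481]
contact_force: [-0.2, -0.5, -0.5]
finger_gap: 0.571
gripper_force: 0.0
```

```bash
python3 st.py
```

```text
t 11.9 q [ 0.228  0.36  -0.591  2.505  2.459  0.827 -1.099] p [0.5784 0.0065 0.1805] F [-0.2 -0.5 -0.5] tau [ 0.14  0.63 -0.02]
[[-0.5351, 0.0961, 0.8393], [0.0247, 0.9949, -0.0981], [-0.8444, -0.0317, -0.5347]]
tilt 57.67 closing axis [ 0.0961  0.9949 -0.0317] yaw -5.52
```

Tilt is 57.7°. I compute the small orientation correction and take a close look at the bracket on the table.

```bash
cat > corr.py <<'E'
from h import *
from scipy.spatial.transform import Rotation as R
def target(phi,yaw):
    M=np.array([[np.cos(yaw),np.sin(yaw),0],[np.sin(yaw),-np.cos(yaw),0],[0,0,-1.]])
    return M@R.from_euler("y",phi).as_matrix()@np.diag([-1,-1,1])
def corr(phi=58,yaw=-4.5):
    s=manip.read_state(); M=R.from_quat(s["ee_rot"]).as_matrix(); Tm=target(np.radians(phi),np.radians(yaw))
    return R.from_matrix(M.T@Tm).as_rotvec(),Tm,s
E
python3 - <<'E'
from corr import *
w,Tm,s=corr(); print("turn",w.round(4)); print(Tm.round(4).tolist())
for n in("top","scene"):
    im,P,f,T,d=cap(n); np.savez(n+"1.npz",im=im,P=P)
    if n=="scene": cv2.imwrite("pics/scene1.png",cv2.resize(im[90:330,150:430],(700,600))[...,::-1])
    p=P.reshape(-1,3)*1000; c=im.reshape(-1,3).astype(int)
    u=np.array([-.079,-.997]); v=np.array([.997,-.079]); o=np.array([574.5,-50.6])
    x=(p[:,:2]-o)@u; y=(p[:,:2]-o)@v; z=p[:,2]; ok=(abs(y)<35)&(x>-125)&(x<20)&((c.max(1)-c.min(1))<45)
    for nm,m in dict(stop=ok&(z>56)&(z<63)&(x<-50)&(x>-90),stopb=ok&(z>20)&(z<55)&(x<-50)&(x>-90),plate=ok&(z>66)&(z<99)&(x>-15),ledge=ok&(z>12)&(z<18)).items():
        if m.sum()>3: print(n,nm,m.sum(),"x",np.percentile(x[m],[3,50,97]).round(1),"y",np.percentile(y[m],[3,97]).round(1),"z",np.median(z[m]).round(1))
E
```

```text
turn [-0.0319 -0.0063  0.0174]
[[-0.5283, 0.0785, 0.8454], [0.0416, 0.9969, -0.0665], [-0.848, 0.0, -0.5299]]
top stop 43 x [-75.  -69.4 -64.2] y [-9.4 15.7] z 58.8
top stopb 20 x [-76.4 -64.4 -63.9] y [-18.3  15.9] z 35.3
top plate 42 x [-3.8 -0.4 11. ] y [-16.9  16.1] z 92.2
top ledge 26 x [-97.4 -64.1  -4.6] y [-18.2   9.6] z 15.1
scene stop 55 x [-73.2 -66.7 -61.5] y [-19.2  16.7] z 60.4
scene stopb 83 x [-72.8 -62.2 -60.5] y [-18.6  16.8] z 37.8
scene plate 85 x [-1.3  2.  14.3] y [-18.3  16.3] z 83.1
scene ledge 48 x [-95.6 -43.4   2.5] y [-15.9  15.8] z 15.6
```

View pics/scene1.png

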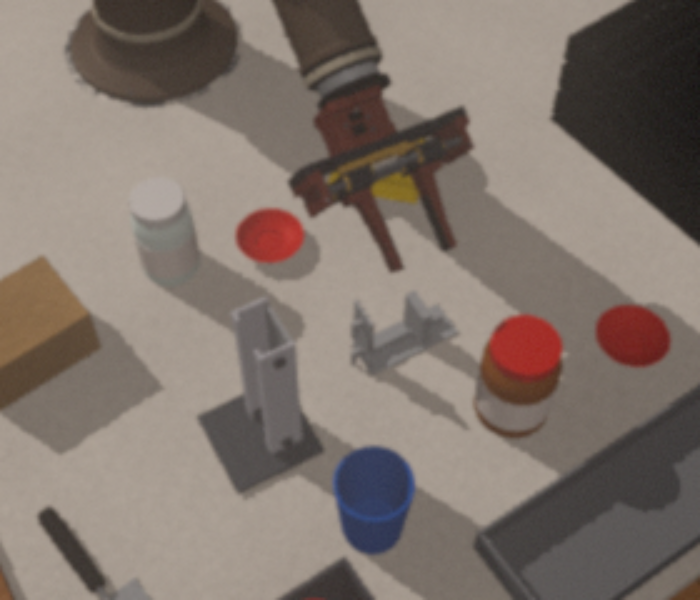

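The picture shows the bracket upright at (400,340), clear of everything, with the tilted fingers above it at (395,265) and (450,240). Correct the orientation and descend.

Emit:
apply_moves(
  series=[
    [[-0.032,-0.006,0.017,0,0,0,0.05],[0,0,0,0,0.012,0,0.05],[0,0,0,0.02,0,0.011,0.05],[0,0,0,0.02,0,0.011,0.05],[0,0,0,0.02,0,0.011,0.05],[0,0,0,0,0,0,0.05],[0,0,0,0,0,0,0.05]],
  ],
)

```text
t: 12.7
eef_pos: [0.5754, 0.0201, 0.1121]
ee_rot: [0.033, 0.874, -0.018, 0.485]
contact_force: [0.3, 0.3, -0.3]
finger_gap: 0.57
gripper_force: 0.0
```

```bash
cat >> corr.py <<'E'
def go(p,phi=58,yaw=-4.5):
    w,Tm,s=corr(phi,yaw); M=R.from_quat(s["ee_rot"]).as_matrix(); d=np.array(p)-s["eef_pos"]
    print("t",s["t"],"p",s["eef_pos"].round(4),"q",s["q"].round(2),"F",s["contact_force"].round(1),"| turn",w.round(4),"shift after turn",(Tm.T@d).round(4))
E
python3 -c "
from corr import *
go([.572,.019,.0436])"
```

```text
t 12.7 p [0.5754 0.0201 0.1121] q [ 0.25  0.62 -0.65  2.53  2.57  1.09 -1.16] F [ 0.3  0.3 -0.3] | turn [0.0034 0.0001 0.0001] shift after turn [ 0.0598 -0.0014  0.0335]
```

Emit:
apply_moves(
  series=[
    [[0,0,0,0.015,-0.001,0.0085,0.05],[0,0,0,0.015,0,0.0085,0.05],[0,0,0,0.015,0,0.0085,0.05],[0,0,0,0.01,0,0.0055,0.05],[0,0,0,0.005,0,0.0025,0.05],[0,0,0,0,0,0,0.05],[0,0,0,0,0,0,0.05]],
  ],
)

```text
t: 13.4
eef_pos: [0.5726, 0.0198, 0.045]
ee_rot: [0.033, 0.873, -0.017, 0.486]
contact_force: [0.1, 0.2, -0.1]
finger_gap: 0.569
gripper_force: 0.0
```

```bash
python3 -c "
from corr import *
go([.572,.019,.0436])"
```

```text
t 13.4 p [0.5726 0.0198 0.045 ] q [ 0.24  0.86 -0.63  2.53  2.67  1.32 -1.16] F [ 0.1  0.2 -0.1] | turn [0.0042 0.0035 0.0006] shift after turn [ 0.0015 -0.0008  0.0003]
```

Emit:
apply_moves(
  series=[
    [[0,0,0,0,0,0,0.02],[0,0,0,0,0,0,0.005],[0,0,0,0,0,0,0.005],[0,0,0,0,0,0,0.005],[0,0,0,0,0,0,0.005],[0,0,0,0,0,0,0.005],[0,0,0,-0.017,0,-0.0106,0.005],[0,0,0,-0.017,0,-0.0106,0.005],[0,0,0,-0.017,0,-0.0106,0.005],[0,0,0,-0.017,0,-0.0106,0.005]],
  ],
  force=60,
)

```text
t: 14.4
eef_pos: [0.5709, 0.0195, 0.1232]
ee_rot: [0.033, 0.874, -0.017, 0.484]
contact_force: [0.4, -0.1, -2.4]
finger_gap: 0.134
gripper_force: 60.0
```

Emit:
apply_moves(
  series=[
    [[0,0,0,0,0,0,0.005],[0,0,0,0,0,0,0.005]],
  ],
)

```text
t: 14.6
eef_pos: [0.5717, 0.0192, 0.1236]
ee_rot: [0.033, 0.874, -0.017, 0.485]
contact_force: [0.2, -0.1, -4.1]
finger_gap: 0.134
gripper_force: 60.0
```

```bash
cat > meas.py <<'E'
# bracket & post in the post frame (mm): origin face centre, u=post x, v=post y
from h import *
o=np.array([592.5,-155.5]); u=np.array([-.079,-.997]); v=np.array([.997,-.079])
def meas(tag):
  for n in("top","scene"):
    im,P,f,T,d=cap(n); np.savez(n+tag+".npz",im=im,P=P)
    p=P.reshape(-1,3)*1000; c=im.reshape(-1,3).astype(int)
    x=(p[:,:2]-o)@u; y=(p[:,:2]-o)@v; z=p[:,2]; g=((c.max(1)-c.min(1))<45)
    yield n,x,y,z,g
E
python3 - <<'E'
from meas import *
from corr import go
go([.572,.019,.0436])
for n,x,y,z,g in meas("2"):
    ok=g&(abs(y+12)<40)&(x>-230)&(x<-60)
    for lo in range(60,185,8):
        m=ok&(z>lo)&(z<lo+8)
        if m.sum()>3: print(n,lo,m.sum(),"x",np.percentile(x[m],[3,50,97]).round(1),"y",np.percentile(y[m],[3,97]).round(1))
E
```

```text
t 14.6 p [0.5717 0.0192 0.1236] q [ 0.39  0.63 -0.82  2.53  2.52  1.11 -1.05] F [ 0.2 -0.1 -4.1] | turn [0.0039 0.0016 0.0002] shift after turn [ 0.0677 -0.0002  0.0427]
top 76 240 x [-214.2 -145.9 -111.5] y [-47.7  -6.2]
top 84 181 x [-210.4 -143.9 -107.2] y [-48.9  -6.3]
top 92 36 x [-202.7 -135.8  -99.4] y [-43.5 -24.8]
top 100 18 x [-175.7 -100.5  -91.4] y [-44.9 -23.3]
top 108 8 x [-168.6 -130.7  -94. ] y [-44.2 -12.8]
top 116 17 x [-185.7 -166.4 -103.1] y [-44.7  -9.3]
top 124 36 x [-187.3 -166.1 -107.1] y [-43.6 -13.6]
top 132 87 x [-186.5 -171.2 -105.3] y [-45.4 -10.6]
top 140 67 x [-188.2 -172.3 -102.7] y [-51.1 -13.2]
top 148 8 x [-188.6 -132.7  -92.9] y [-51.8 -29.1]
top 156 14 x [-102.9 -100.1  -93.3] y [-38.6 -20.1]
top 164 7 x [-104.9 -102.9  -94.3] y [-44.6 -16.7]
top 172 24 x [-106.7 -105.  -102.9] y [-42.6 -10.1]
scene 76 194 x [-212.1 -154.6 -103.3] y [-49.2  -6.3]
scene 84 201 x [-208.6 -147.9  -94.1] y [-45.   -6.8]
scene 92 65 x [-199.4 -135.3  -89.7] y [-42.3 -10.7]
scene 100 38 x [-175.6 -102.3  -89.2] y [-38.8  -9.4]
scene 108 37 x [-173.  -155.4  -90.9] y [-39.5 -10. ]
scene 116 42 x [-184.8 -156.9 -100.6] y [-42.7  -9.8]
scene 124 69 x [-184.5 -158.8 -101. ] y [-47.3  -9.2]
scene 132 102 x [-184.8 -165.3 -100.6] y [-46.8 -10.1]
scene 140 91 x [-185.2 -168.1  -89.5] y [-50.8 -10.7]
scene 148 22 x [-123.  -100.3  -88.4] y [-46.7  -9.6]
scene 156 32 x [-102.5 -100.   -89.6] y [-44.3 -10. ]
scene 164 18 x [-103.6 -101.2 -100.1] y [-44.6  -8.6]
scene 172 23 x [-104.8 -102.2 -100.3] y [-44.7 -10.5]
```

The bracket is held level, with its back face about 101.5 mm from the strip and its centre 27.3 mm off the post's centre line. Align it and come to about 21 mm from flush.

Emit:
apply_moves(
  series=[
    [[0,0,0,-0.0048,0,0.0077,0.005],[0,0,0,-0.0048,0,0.0077,0.005],[0,0,0,-0.0049,0,0.0078,0.005],[0,0,0,0,-0.02,0,0.005],[0,0,0,0,-0.02,0,0.005],[0,0,0,0,-0.02,0,0.005],[0,0,0,0,-0.02,0,0.005],[0,0,0,0,0,0,0.005],[0,0,0,0,0,0,0.005]],
  ],
)

```text
t: 15.6
eef_pos: [0.5936, -0.0627, 0.1236]
ee_rot: [0.034, 0.874, -0.017, 0.485]
contact_force: [0.8, 0.6, -2.9]
finger_gap: 0.129
gripper_force: 60.0
```

```bash
python3 - <<'E'
from meas import *
from corr import go
go([.572,.019,.0436])
for n,x,y,z,g in meas("3"):
    ok=g&(abs(y)<40)&(x>-140)&(x<-10)
    for lo,hi,a,b in((75,81,-130,-60),(81,87,-130,-60),(125,140,-97,-85),(150,177,-40,-15),(165,177,-40,-15)):
        m=ok&(z>lo)&(z<hi)&(x>a)&(x<b)
        if m.sum()>3: print(n,lo,m.sum(),"x",np.percentile(x[m],[3,50,97]).round(1),"y",np.percentile(y[m],[3,97]).round(1))
    m=g&(z>100)&(z<190)&(abs(x-16)<14)
    for s in(-1,1):
        k=m&(abs(y-s*29)<4); print(n,"wall",s,np.median(y[k]).round(2) if k.sum()>5 else None,k.sum())
D=np.load("top3.npz");E=np.load("scene3.npz")
a=cv2.resize(D["im"][140:260,230:350],(400,400));b=cv2.resize(E["im"][170:290,200:320],(400,400))
cv2.imwrite("pics/near.png",np.hstack([a,b])[...,::-1])
E
```

```text
t 15.6 p [ 0.5936 -0.0627  0.1236] q [ 0.62  0.62 -0.76  2.49  2.77  0.94 -1.04] F [ 0.8  0.6 -2.9] | turn [ 0.0034  0.0019 -0.0007] shift after turn [0.0827 0.0798 0.0187]
top 75 24 x [-129.8  -73.4  -61.4] y [-19.1  20.1]
top 81 166 x [-128.5  -96.8  -61.7] y [-20.1  22.8]
top 125 40 x [-96.8 -91.9 -85.6] y [-16.2  15.9]
top 150 35 x [-26.9 -24.2 -16.7] y [-15.8  17.5]
top 165 24 x [-26.8 -25.2 -23.1] y [-15.3  17.7]
top wall -1 -28.31 82
top wall 1 26.76 92
scene 75 4 x [-112.2  -92.5  -64.3] y [-14.9  19.8]
scene 81 206 x [-128.4  -84.2  -62.1] y [-20.6  22.4]
scene 125 46 x [-96.  -88.8 -85.4] y [-10.9  19.1]
scene 150 71 x [-25.5 -22.1 -17.1] y [-16.  19.]
scene 165 37 x [-25.6 -22.3 -21.4] y [-14.6  19. ]
scene wall -1 -26.85 192
scene wall 1 28.17 216
```

View pics/near.png

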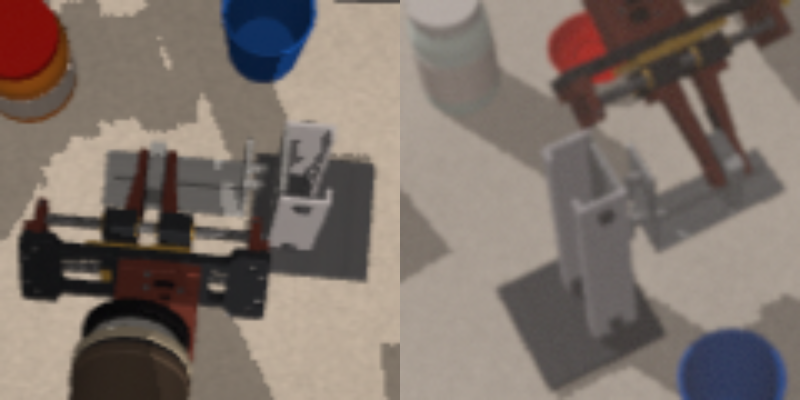

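The near view shows the bracket square in front of the post, about +1 mm off laterally, with the gripper body on the robot's side. Next, the body-to-post clearance.

```bash
python3 - <<'E'
from meas import *
for n in("top3.npz","scene3.npz"):
    P=np.load(n)["P"].reshape(-1,3)*1000; x=(P[:,:2]-o)@u; y=(P[:,:2]-o)@v; z=P[:,2]
    for a,b in((-30,-15),(-15,-5),(-5,5)):
        for lo in range(105,230,15):
            m=(x>a)&(x<b)&(z>lo)&(z<lo+15)&(y<-22)&(y>-140)
            if m.sum()>2: print(n,(a,b),lo,m.sum(),"y",np.percentile(y[m],[2,98]).round(1))
E
```

```text
top3.npz (-30, -15) 135 3 y [-108.5 -105.8]
top3.npz (-30, -15) 150 28 y [-107.2  -98.8]
top3.npz (-30, -15) 165 30 y [-99.  -74.8]
top3.npz (-30, -15) 180 63 y [-91.2 -41.9]
top3.npz (-30, -15) 195 46 y [-81.8 -61.7]
top3.npz (-15, -5) 150 21 y [-108.   -96.8]
top3.npz (-15, -5) 165 21 y [-100.6  -87.2]
top3.npz (-15, -5) 180 27 y [-90.5 -41.4]
top3.npz (-15, -5) 195 37 y [-81.  -58.6]
top3.npz (-5, 5) 105 3 y [-28.6 -27.9]
top3.npz (-5, 5) 120 3 y [-28.6 -28.4]
top3.npz (-5, 5) 135 5 y [-28.1 -22.7]
top3.npz (-5, 5) 150 3 y [-28.6 -27.5]
top3.npz (-5, 5) 165 9 y [-95.1 -27.4]
top3.npz (-5, 5) 180 5 y [-77.7 -22.9]
top3.npz (-5, 5) 195 5 y [-80.3 -26.8]
scene3.npz (-30, -15) 180 30 y [-67.7 -41.4]
scene3.npz (-30, -15) 195 32 y [-76.2 -60.3]
scene3.npz (-15, -5) 135 14 y [-90.  -63.9]
scene3.npz (-15, -5) 150 17 y [-85.  -54.2]
scene3.npz (-15, -5) 165 21 y [-82.3 -43.4]
scene3.npz (-15, -5) 180 32 y [-73.1 -40.2]
scene3.npz (-15, -5) 195 33 y [-74.1 -58.1]
scene3.npz (-5, 5) 105 3 y [-27.7 -22.5]
scene3.npz (-5, 5) 120 3 y [-26.7 -24.6]
scene3.npz (-5, 5) 150 17 y [-102.1  -24. ]
scene3.npz (-5, 5) 165 10 y [-95.3 -33. ]
scene3.npz (-5, 5) 180 17 y [-86.7 -23. ]
scene3.npz (-5, 5) 195 8 y [-77.9 -31.4]
```

There are 11 mm of clearance. First probe at the present height.

Emit:
apply_moves(
  series=[
    [[0,0,0,0.0006,0,-0.0009,0.005],[0,0,0,0,-0.004,0,0.005],[0,0,0,0,-0.003,0,0.005],[0,0,0,0,-0.001,0,0.005],[0,0,0,0,-0.001,0,0.005],[0,0,0,0,-0.001,0,0.005],[0,0,0,0,0,0,0.005]],
  ],
)

```text
t: 16.4
eef_pos: [0.5913, -0.0719, 0.1236]
ee_rot: [0.033, 0.874, -0.017, 0.485]
contact_force: [-0.5, 0.5, -3.9]
finger_gap: 0.132
gripper_force: 60.0
```

```bash
python3 st.py
```

```text
t 16.4 q [ 0.651  0.62  -0.753  2.491  2.803  0.93  -1.047] p [ 0.5913 -0.0719  0.1236] F [-0.5  0.5 -3.9] tau [0.23 1.23 0.08]
[[-0.5269, 0.0742, 0.8467], [0.0412, 0.9972, -0.0617], [-0.8489, 0.0024, -0.5285]]
tilt 58.1 closing axis [0.0742 0.9972 0.0024] yaw -4.26
```

Emit:
apply_moves(
  series=[
    [[0,0,0,0,-0.001,0,0.005],[0,0,0,0,-0.001,0,0.005],[0,0,0,0,0,0,0.005]],
  ],
)

```text
t: 16.7
eef_pos: [0.591, -0.0721, 0.1236]
ee_rot: [0.032, 0.874, -0.016, 0.485]
contact_force: [-1.4, 5.7, -2.2]
finger_gap: 0.128
gripper_force: 60.0
```

Emit:
apply_moves(
  series=[
    [[0,0,0,0,-0.001,0,0.005],[0,0,0,0,0,0,0.005]],
  ],
)

```text
t: 16.9
eef_pos: [0.5909, -0.0722, 0.1236]
ee_rot: [0.031, 0.874, -0.015, 0.485]
contact_force: [-0.2, 7.1, -1.9]
finger_gap: 0.13
gripper_force: 60.0
```

Contact at the expected 12.5 mm standoff with about 7 N, so this height misses. Ease the push a little and slide up gently.

Emit:
apply_moves(
  series=[
    [[0,0,0,0,0.0005,0,0.005],[0,0,0,-0.00085,0,-0.00053,0.005],[0,0,0,-0.00085,0,-0.00053,0.005],[0,0,0,-0.00085,0,-0.00053,0.005],[0,0,0,-0.00085,0,-0.00053,0.005],[0,0,0,0,0,0,0.005]],
  ],
)

```text
t: 17.5
eef_pos: [0.5905, -0.0721, 0.127]
ee_rot: [0.032, 0.874, -0.015, 0.484]
contact_force: [-0.3, 5.5, -4.9]
finger_gap: 0.134
gripper_force: 60.0
```

Emit:
apply_moves(
  series=[
    [[0,0,0,-0.00085,0,-0.00053,0.005],[0,0,0,-0.00085,0,-0.00053,0.005],[0,0,0,-0.00085,0,-0.00053,0.005],[0,0,0,0,0,0,0.005]],
  ],
)

```text
t: 17.9
eef_pos: [0.5904, -0.0722, 0.1299]
ee_rot: [0.032, 0.874, -0.015, 0.484]
contact_force: [0.2, 6.7, -4.8]
finger_gap: 0.131
gripper_force: 60.0
```

Emit:
apply_moves(
  series=[
    [[0,0,0,-0.00085,0,-0.00053,0.005],[0,0,0,-0.00085,0,-0.00053,0.005],[0,0,0,0,0,0,0.005]],
  ],
)

```text
t: 18.2
eef_pos: [0.5905, -0.0723, 0.132]
ee_rot: [0.032, 0.874, -0.015, 0.484]
contact_force: [-1.5, 6.1, -3.6]
finger_gap: 0.132
gripper_force: 60.0
```

Emit:
apply_moves(
  series=[
    [[0,0,0,-0.00085,0,-0.00053,0.005],[0,0,0,-0.00085,0,-0.00053,0.005],[0,0,0,0,0,0,0.005]],
  ],
)

```text
t: 18.5
eef_pos: [0.5905, -0.0726, 0.1341]
ee_rot: [0.032, 0.874, -0.016, 0.484]
contact_force: [-1.9, 6.0, -4.0]
finger_gap: 0.131
gripper_force: 60.0
```

Emit:
apply_moves(
  series=[
    [[0,0,0,-0.00085,0,-0.00053,0.005],[0,0,0,-0.00085,0,-0.00053,0.005],[0,0,0,0,0,0,0.005]],
  ],
)

```text
t: 18.8
eef_pos: [0.5914, -0.0753, 0.1369]
ee_rot: [0.034, 0.873, -0.018, 0.486]
contact_force: [-0.5, -0.2, -2.2]
finger_gap: 0.13
gripper_force: 60.0
```

Force dropped and the tool moved in, so the hooks are in the slots at an underside height of about 91.5 mm. Up 1.5 mm for margin, then advance.

Emit:
apply_moves(
  series=[
    [[0,0,0,-0.0013,0,-0.0008,0.005],[0,0,0,0,-0.001,0,0.005],[0,0,0,0,-0.0015,0,0.005],[0,0,0,0,-0.0015,0,0.005],[0,0,0,0,0,0,0.005]],
  ],
)

```text
t: 19.3
eef_pos: [0.5908, -0.0789, 0.1381]
ee_rot: [0.033, 0.874, -0.017, 0.485]
contact_force: [-0.7, -1.4, -2.2]
finger_gap: 0.134
gripper_force: 60.0
```

Emit:
apply_moves(
  series=[
    [[0,0,0,0,-0.001,0,0.005],[0,0,0,0,-0.001,0,0.005],[0,0,0,0,-0.001,0,0.005],[0,0,0,0,0,0,0.005]],
  ],
)

```text
t: 19.7
eef_pos: [0.5906, -0.0809, 0.1381]
ee_rot: [0.033, 0.874, -0.017, 0.485]
contact_force: [0.5, 3.3, -2.4]
finger_gap: 0.133
gripper_force: 60.0
```

```bash
python3 st.py
```

```text
t 19.7 q [ 0.692  0.572 -0.762  2.485  2.819  0.868 -1.058] p [ 0.5906 -0.0809  0.1381] F [ 0.5  3.3 -2.4] tau [0.64 1.14 0.66]
[[-0.527, 0.0733, 0.8467], [0.0409, 0.9973, -0.0609], [-0.8489, 0.0026, -0.5286]]
tilt 58.09 closing axis [0.0733 0.9973 0.0026] yaw -4.2
```

Emit:
apply_moves(
  series=[
    [[0,0,0,0,-0.001,0,0.005],[0,0,0,0,-0.001,0,0.005],[0,0,0,0,-0.001,0,0.005],[0,0,0,0,0,0,0.005]],
  ],
)

```text
t: 20.1
eef_pos: [0.5904, -0.0842, 0.1381]
ee_rot: [0.033, 0.874, -0.017, 0.485]
contact_force: [-0.1, 6.2, -2.5]
finger_gap: 0.133
gripper_force: 60.0
```

Emit:
apply_moves(
  series=[
    [[0,0,0,0,-0.001,0,0.005],[0,0,0,0,-0.001,0,0.005],[0,0,0,0,0,0,0.005]],
  ],
)

```text
t: 20.4
eef_pos: [0.5901, -0.0842, 0.1381]
ee_rot: [0.031, 0.874, -0.016, 0.485]
contact_force: [-0.9, 10.3, -2.9]
finger_gap: 0.133
gripper_force: 60.0
```

It stalls at the expected flush depth at about 10 N. Ease slightly and go straight down.

Emit:
apply_moves(
  series=[
    [[0,0,0,0,0.0005,0,0.005],[0,0,0,0.0017,0,0.00106,0.005],[0,0,0,0.0017,0,0.00106,0.005],[0,0,0,0.0017,0,0.00106,0.005],[0,0,0,0.0017,0,0.00106,0.005],[0,0,0,0,0,0,0.005]],
  ],
)

```text
t: 21.0
eef_pos: [0.5912, -0.0844, 0.1308]
ee_rot: [0.032, 0.873, -0.016, 0.486]
contact_force: [2.4, 7.8, -1.2]
finger_gap: 0.133
gripper_force: 60.0
```

Emit:
apply_moves(
  series=[
    [[0,0,0,0.00127,0,0.0008,0.005],[0,0,0,0.00127,0,0.0008,0.005],[0,0,0,0.00127,0,0.0008,0.005],[0,0,0,0,0,0,0.005]],
  ],
)

```text
t: 21.4
eef_pos: [0.5913, -0.0844, 0.1265]
ee_rot: [0.032, 0.873, -0.016, 0.486]
contact_force: [2.5, 8.0, -1.3]
finger_gap: 0.132
gripper_force: 60.0
```

Emit:
apply_moves(
  series=[
    [[0,0,0,0.00085,0,0.00053,0.005],[0,0,0,0.00085,0,0.00053,0.005],[0,0,0,0.00085,0,0.00053,0.005],[0,0,0,0,0,0,0.005]],
  ],
)

```text
t: 21.8
eef_pos: [0.5913, -0.0844, 0.1236]
ee_rot: [0.032, 0.873, -0.016, 0.486]
contact_force: [0.7, 6.8, -0.1]
finger_gap: 0.132
gripper_force: 60.0
```

Emit:
apply_moves(
  series=[
    [[0,0,0,0.00085,0,0.00053,0.005],[0,0,0,0.00085,0,0.00053,0.005],[0,0,0,0,0,0,0.005]],
  ],
)

```text
t: 22.1
eef_pos: [0.5912, -0.0844, 0.1214]
ee_rot: [0.032, 0.873, -0.016, 0.486]
contact_force: [2.7, 7.5, -0.1]
finger_gap: 0.133
gripper_force: 60.0
```

Emit:
apply_moves(
  series=[
    [[0,0,0,0.00085,0,0.00053,0.005],[0,0,0,0.00085,0,0.00053,0.005],[0,0,0,0,0,0,0.005]],
  ],
)

```text
t: 22.4
eef_pos: [0.5913, -0.0844, 0.1197]
ee_rot: [0.032, 0.873, -0.016, 0.487]
contact_force: [0.1, 7.7, -0.3]
finger_gap: 0.132
gripper_force: 60.0
```

Emit:
apply_moves(
  series=[
    [[0,0,0,0.00085,0,0.00053,0.005],[0,0,0,0,0,0,0.005]],
  ],
)

```text
t: 22.6
eef_pos: [0.5915, -0.0844, 0.1195]
ee_rot: [0.031, 0.873, -0.017, 0.487]
contact_force: [-3.2, 8.1, 7.9]
finger_gap: 0.136
gripper_force: 60.0
```

Emit:
apply_moves(
  series=[
    [[0,0,0,0.00085,0,0.00053,0.005],[0,0,0,0,0,0,0.005]],
  ],
)

```text
t: 22.8
eef_pos: [0.5917, -0.0844, 0.1192]
ee_rot: [0.031, 0.872, -0.017, 0.488]
contact_force: [-7.0, 8.4, 13.1]
finger_gap: 0.134
gripper_force: 60.0
```

```bash
python3 - <<'E'
from meas import *
import runpy; runpy.run_path("st.py")
for n,x,y,z,g in meas("4"):
    ok=g&(abs(y)<25)&(x>-120)&(x<-1)
    m=ok&(x>-8)&(z>100)&(z<185); print(n,"plate top z",np.percentile(z[m],[90,97]).round(1) if m.sum() else 0,m.sum())
    m=ok&(x>-60)&(x<-15)&(z>50)&(z<100); print("ledge z",np.percentile(z[m],[10,50,90]).round(1),m.sum())
    m=ok&(x<-50)&(x>-85)&(z>110)&(z<145); print("stop",m.sum(),"x",np.percentile(x[m],[3,50,97]).round(1) if m.sum() else 0)
E
```

```text
t 22.8 q [ 0.686  0.64  -0.743  2.488  2.855  0.933 -1.047] p [ 0.5917 -0.0844  0.1192] F [-7.   8.4 13.1] tau [ 0.28 -0.76  0.83]
[[-0.5217, 0.0709, 0.8502], [0.0378, 0.9975, -0.0599], [-0.8523, 0.0009, -0.523]]
tilt 58.46 closing axis [7.090e-02 9.975e-01 9.000e-04] yaw -4.06
top plate top z [173.  176.3] 53
ledge z [77.1 80.2 85.6] 256
stop 174 x [-84.3 -70.8 -57. ]
scene plate top z 0 0
ledge z [78.3 81.2 88.9] 268
stop 269 x [-82.9 -65.  -53. ]
```

It bottomed out with a firm stop at 16 N, consistent with the entry height less 15 mm. Press a touch more, then relax the loads to zero and test that it's held.

Emit:
apply_moves(
  series=[
    [[0,0,0,0.00085,0,0.00053,0.005],[0,0,0,0,0,0,0.005],[0,0,0,-0.00085,0,-0.00053,0.005],[0,0,0,-0.00085,0,-0.00053,0.005],[0,0,0,0,0.001,0,0.005],[0,0,0,0,0.001,0,0.005],[0,0,0,0,0,0,0.005]],
  ],
)

```text
t: 23.6
eef_pos: [0.5918, -0.0844, 0.1194]
ee_rot: [0.033, 0.872, -0.018, 0.487]
contact_force: [-3.1, 3.7, 6.1]
finger_gap: 0.128
gripper_force: 60.0
```

```bash
python3 st.py
```

```text
t 23.6 q [ 0.681  0.637 -0.743  2.487  2.846  0.932 -1.047] p [ 0.5918 -0.0844  0.1194] F [-3.1  3.7  6.1] tau [-0.01 -0.16  0.51]
[[-0.5231, 0.0749, 0.849], [0.04, 0.9972, -0.0634], [-0.8514, 0.0008, -0.5246]]
tilt 58.36 closing axis [7.490e-02 9.972e-01 8.000e-04] yaw -4.3
```

Emit:
apply_moves(
  series=[
    [[0,0,0,-0.00085,0.001,-0.00053,0.005],[0,0,0,0,0.0005,0,0.005],[0,0,0,0,0,0,0.005]],
  ],
)

```text
t: 23.9
eef_pos: [0.5914, -0.0841, 0.1194]
ee_rot: [0.034, 0.873, -0.019, 0.486]
contact_force: [0.7, -2.1, 3.7]
finger_gap: 0.136
gripper_force: 60.0
```

Emit:
apply_moves(
  series=[
    [[0,0,0,-0.00085,0,-0.00053,0.005],[0,0,0,-0.00085,0,-0.00053,0.005],[0,0,0,0,0,0,0.005]],
  ],
)

```text
t: 24.2
eef_pos: [0.5899, -0.0825, 0.1199]
ee_rot: [0.033, 0.874, -0.017, 0.484]
contact_force: [0.2, -1.5, -1.0]
finger_gap: 0.136
gripper_force: 60.0
```

Emit:
apply_moves(
  series=[
    [[0,0,0,-0.00085,0,-0.00053,0.005],[0,0,0,-0.00085,0,-0.00053,0.005],[0,0,0,0,0,0,0.005]],
  ],
)

```text
t: 24.5
eef_pos: [0.5899, -0.0821, 0.1218]
ee_rot: [0.033, 0.874, -0.017, 0.484]
contact_force: [-0.4, 0.1, -5.3]
finger_gap: 0.136
gripper_force: 60.0
```

With no outward spring push left, the latch is no longer held back by the hook. Reseat flush and down, relax, then release.

Emit:
apply_moves(
  series=[
    [[0,0,0,0,-0.0015,0,0.005],[0,0,0,0,-0.0015,0,0.005],[0,0,0,0.00085,0,0.00053,0.005],[0,0,0,0.00085,0,0.00053,0.005],[0,0,0,0.00085,0,0.00053,0.005],[0,0,0,0,0,0,0.005]],
  ],
)

```text
t: 25.1
eef_pos: [0.5909, -0.0844, 0.1202]
ee_rot: [0.032, 0.873, -0.017, 0.486]
contact_force: [-0.4, 4.2, 0.0]
finger_gap: 0.134
gripper_force: 60.0
```

Emit:
apply_moves(
  series=[
    [[0,0,0,0.00085,0,0.00053,0.005],[0,0,0,0.00085,0,0.00053,0.005],[0,0,0,0,0,0,0.005]],
  ],
)

```text
t: 25.4
eef_pos: [0.5913, -0.0844, 0.1195]
ee_rot: [0.032, 0.873, -0.017, 0.487]
contact_force: [-5.8, 5.2, 7.3]
finger_gap: 0.134
gripper_force: 60.0
```

Emit:
apply_moves(
  series=[
    [[0,0,0,0.00085,0,0.00053,0.005],[0,0,0,0.00085,0,0.00053,0.005],[0,0,0,0.00085,0,0.00053,0.005],[0,0,0,0,0,0,0.005]],
  ],
)

```text
t: 25.8
eef_pos: [0.592, -0.0841, 0.1184]
ee_rot: [0.031, 0.871, -0.018, 0.489]
contact_force: [-14.4, 7.6, 20.8]
finger_gap: 0.136
gripper_force: 60.2
```

Emit:
apply_moves(
  series=[
    [[0,0,0,-0.0017,0,-0.00106,0.005],[0,0,0,-0.00085,0.0005,-0.00053,0.005],[0,0,0,-0.00085,0.0005,-0.00053,0.005],[0,0,0,-0.0004,0.0004,-0.0003,0.005],[0,0,0,0,0,0,0.005],[0,0,0,0,0,0,0.005]],
  ],
)

```text
t: 26.4
eef_pos: [0.5911, -0.0843, 0.1196]
ee_rot: [0.033, 0.873, -0.017, 0.486]
contact_force: [3.5, 1.7, 2.2]
finger_gap: 0.131
gripper_force: 60.0
```

Loads are small, with no outward push. Let go and withdraw along the tool axis.

Emit:
apply_moves(
  series=[
    [[0,0,0,0,0,0,0.02],[0,0,0,0,0,0,0.035],[0,0,0,0,0,0,0.035],[0,0,0,0,0,0,0.035]],
  ],
)

```text
t: 26.8
eef_pos: [0.59, -0.0845, 0.1187]
ee_rot: [0.034, 0.874, -0.017, 0.485]
contact_force: [-0.2, -0.2, -1.0]
finger_gap: 0.399
gripper_force: 0.0
```

Emit:
apply_moves(
  series=[
    [[0,0,0,0,0,-0.01,0.035],[0,0,0,-0.01,0,-0.015,0.035],[0,0,0,-0.02,0,-0.01,0.035],[0,0,0,-0.03,0,-0.01,0.035],[0,0,0,-0.03,0,-0.01,0.035],[0,0,0,-0.03,0,-0.01,0.035],[0,0,0,0,0,0,0.035],[0,0,0,0,0,0,0.035]],
  ],
)

```text
t: 27.6
eef_pos: [0.598, -0.0854, 0.256]
ee_rot: [0.033, 0.873, -0.018, 0.486]
contact_force: [0.3, 0.5, -0.3]
finger_gap: 0.397
gripper_force: 0.0
```

```bash
python3 - <<'E'
from meas import *
import runpy; runpy.run_path("st.py")
for n,x,y,z,g in meas("5"):
    ok=g&(abs(y)<25)&(x>-120)
    for nm,m in dict(platetop=ok&(x>-9)&(x<2)&(z>150)&(z<182),ledge=ok&(x>-60)&(x<-15)&(z>60)&(z<100),stoptop=ok&(x<-50)&(x>-85)&(z>120)&(z<145),plate=ok&(x>-9)&(x<1)&(z>100)&(z<165)).items():
        if m.sum()>3: print(n,nm,m.sum(),"x",np.percentile(x[m],[3,50,97]).round(1),"y",np.percentile(y[m],[3,97]).round(1),"z",np.percentile(z[m],[5,50,95]).round(1))
a=np.load("top5.npz")["im"][130:300,220:390];b=np.load("scene5.npz")["im"][150:290,200:340]
cv2.imwrite("pics/done.png",np.hstack([cv2.resize(a,(400,400)),cv2.resize(b,(400,400))])[...,::-1])
E
```

```text
t 27.6 q [ 0.85   0.223 -0.862  2.393  2.79   0.451 -1.147] p [ 0.598  -0.0854  0.256 ] F [ 0.3  0.5 -0.3] tau [0.12 0.7  0.06]
[[-0.5259, 0.0753, 0.8472], [0.0401, 0.9972, -0.0638], [-0.8496, 0.0004, -0.5275]]
tilt 58.17 closing axis [7.530e-02 9.972e-01 4.000e-04] yaw -4.32
top platetop 31 x [-8.7 -5.9 -1.2] y [-9.2 18.3] z [155.5 169.5 175.9]
top ledge 57 x [-59.7 -22.5 -15.4] y [-13.   22.8] z [76.2 79.1 82.5]
top stoptop 57 x [-79.  -73.2 -67.1] y [-16.4  18.5] z [124.5 132.8 136.1]
top plate 23 x [-6.6 -1.8 -1.1] y [-17.4  22. ] z [108.3 131.9 158.9]
scene platetop 20 x [-6.6 -4.9  1.6] y [-16.7  17.9] z [154.9 170.6 172.8]
scene ledge 268 x [-58.7 -37.9 -17.3] y [-20.   21.9] z [76.6 79.6 90.5]
scene stoptop 104 x [-76.8 -69.1 -64.3] y [-16.9  18.8] z [121.6 132.7 136.6]
```

View pics/done.png

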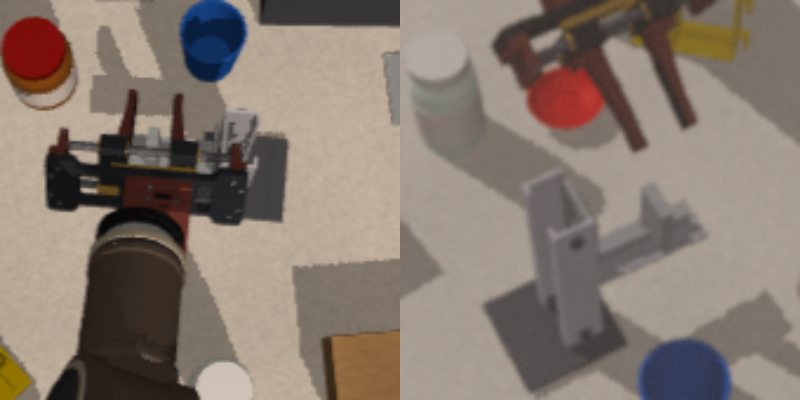

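The bracket hangs in the upper slots and nothing else has moved. The stop reads about 1.7 mm out, so I check whether that's slight droop within the hook play or a shift.

```bash
python3 - <<'E'
from meas import *
for n in("scene3","scene4","scene5","top3","top5"):
    D=np.load(n+".npz"); P=D["P"].reshape(-1,3)*1000; c=D["im"].reshape(-1,3).astype(int); x=(P[:,:2]-o)@u; y=(P[:,:2]-o)@v; z=P[:,2]; g=(c.max(1)-c.min(1))<45
    off=-22 if n.endswith("3") else 0; zb=78.6 if off else 74.4
    m=g&(abs(abs(y)-14)<7)&(x-off>-112)&(x-off<-6)&(z>zb)&(z<zb+9); k=np.polyfit(x[m],z[m],1)
    f=g&(abs(y)<16)&(abs(x-off+64)<5)&(z>zb+18)&(z<zb+57); e=np.polyfit(z[f],x[f],1) if f.sum()>15 else [np.nan]*2
    print(n,m.sum(),"ledge slope deg",np.degrees(k[0]).round(2),"z0",k[1].round(1),"far end x",np.percentile(x[g&(abs(y)<20)&(z>zb-3)&(z<zb+14)&(x-off<-90)&(x-off>-125)],1).round(1),"stop face",f.sum(),np.degrees(e[0]).round(2),np.round(np.polyval(e,zb+35),1))
E
```

```text
scene3 253 ledge slope deg -0.0 z0 84.4 far end x -134.6 stop face 34 2.5 -85.0
scene4 267 ledge slope deg 0.22 z0 80.6 far end x -110.9 stop face 29 2.9 -62.7
scene5 279 ledge slope deg 1.71 z0 80.2 far end x -110.8 stop face 59 -2.45 -64.4
top3 279 ledge slope deg -0.1 z0 83.3 far end x -134.8 stop face 19 11.01 -87.2
top5 101 ledge slope deg 1.61 z0 79.7 far end x -99.2 stop face 11 nan nan
```

After release only the ledge droops 1.6°, which is hook play; the foot and height are unchanged. Move the gripper aside and compare the latch block inside the post, seen from the top, with the first picture.

Emit:
apply_moves(
  series=[
    [[0,0,0,0,0.03,0,0.035],[0,0,0,0,0.03,0,0.035],[0,0,0,0,0.03,0,0.035],[0,0,0,0,0.03,0,0.035],[0,0,0,0,0.03,0,0.035],[0,0,0,0,0,0,0.035]],
  ],
)

```text
t: 28.3
eef_pos: [0.6091, 0.0696, 0.2538]
ee_rot: [0.03, 0.874, -0.015, 0.484]
contact_force: [-0.8, -0.2, -0.2]
finger_gap: 0.398
gripper_force: 0.0
```

```bash
python3 - <<'E'
from meas import *
for n,*_ in meas("6"): pass
for n in("top0","top3","top4","top5","top6"):
    P=np.load(n+".npz")["P"].reshape(-1,3)*1000; x=(P[:,:2]-o)@u; y=(P[:,:2]-o)@v; z=P[:,2]
    m=(x>2)&(x<32)&(abs(y)<22)&(z>90)&(z<125)
    if m.sum()>3: print(n,m.sum(),"x",np.percentile(x[m],[2,10,50,90,98]).round(1),"y",np.percentile(y[m],[5,95]).round(1),"z",np.percentile(z[m],[5,50,95]).round(1))
    m=(x>2)&(x<32)&(abs(y)<22)&(z>125)&(z<180); print("   above",m.sum(),np.c_[x[m],y[m],z[m]].round(0)[:12].tolist() if m.sum()<13 else np.percentile(np.c_[x[m],y[m],z[m]],[5,50,95],axis=0).round(1).tolist())
a=np.load("top0.npz")["im"][165:230,295:345];b=np.load("top6.npz")["im"][165:230,295:345]
cv2.imwrite("pics/latch.png",np.hstack([cv2.resize(a,(400,520)),cv2.resize(b,(400,520))])[...,::-1])
E
```

```text
top0 54 x [ 6.5  8.3 16.  22.8 23.5] y [-5.6 11.7] z [109.8 113.  120.8]
   above 3 [[32.0, 19.0, 178.0], [32.0, 22.0, 148.0], [32.0, 19.0, 151.0]]
top3 55 x [ 6.4  8.5 16.  22.9 31.2] y [-5.8 14.3] z [110.8 113.5 120.6]
   above 1 [[32.0, 21.0, 151.0]]
top4 47 x [ 6.4  8.9 18.1 23.  31.7] y [-6.1 14.4] z [110.2 114.4 120.5]
   above 14 [[5.5, -1.2, 138.8], [8.1, 0.9, 154.8], [31.9, 20.4, 164.7]]
top5 14 x [ 8.9 10.3 22.4 23.7 29.6] y [-1.1 17.2] z [109.4 115.9 122.6]
   above 7 [[32.0, 19.0, 179.0], [6.0, 5.0, 153.0], [5.0, 1.0, 159.0], [8.0, 3.0, 155.0], [6.0, -1.0, 160.0], [6.0, -1.0, 149.0], [7.0, -1.0, 136.0]]
top6 52 x [ 6.5  9.2 16.3 23.1 31.5] y [-5.9 13.6] z [109.8 114.2 121. ]
   above 9 [[32.0, 22.0, 177.0], [32.0, 22.0, 148.0], [32.0, 18.0, 151.0], [5.0, 4.0, 159.0], [5.0, 1.0, 159.0], [8.0, 1.0, 160.0], [6.0, -0.0, 156.0], [6.0, -1.0, 150.0], [7.0, -1.0, 136.0]]
```

View pics/latch.png

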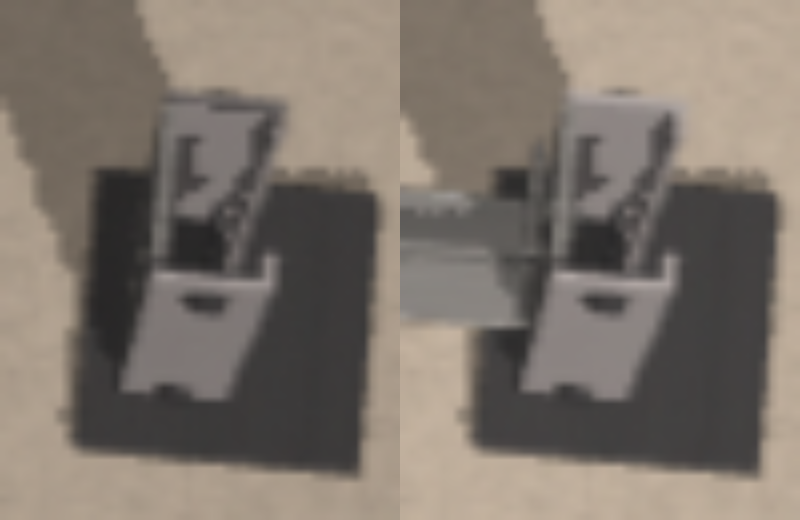

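Both halves of the picture show the latch block in the same place, x 6.5–23.5 mm in the first view and now. The top hook is inside the post, and the bracket stays flush at its foot and at its seated height. Handing in.

```bash
python3 -c "
from plant import manip
print(manip.close_job())"
```

```text
the job is handed in; nothing more can be done
None
```

I hung the bracket in the upper two slots, pushed it down to a firm stop, let go and handed the job in at about 28 s. The latch could only be checked indirectly: no outward spring push was left, and the block inside the post looks unmoved since the start. However, a gentle lift test after the first full press raised the bracket about 2 mm, so I pressed it home again. Released, it hangs at seated height with the foot against the strip and the ledge drooping about 1.6° (hook play).

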